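# Seal and lock the airtight tub

## Robot

A 6-joint arm with a two-finger parallel gripper is mounted at the origin on a cart in front of the work surface, level with it; the furniture and walls round the work are solid. World frame = base frame: x ahead of the robot, y to its left, z up, the work surface at z = 0. Lengths are in m, angles in rad, forces in N, time in s.
With the tool pointing down it reaches from about 0.3 to 0.875 m from the base axis. Payload 4.2 kg.
Tool frame: the origin (TCP) lies at the very end of the fingers, on their centre line; the grasp point (between the pads) lies env.grip_point_offset behind it (env.grip_point_offset is the distance from the TCP to the grasp point, in m); y points along the fingers, z is the direction in which the jaws open and shut, and the axes are right-handed (so a half turn about y gives the same grasp; the last joint's range is limited). The gripper opens to 85 mm and grips with 20 to 120 N. Pads are 22 mm wide; open, the fingers measure 114 mm over their backs; the gripper's body (76 mm by 85 mm) begins 54 mm behind the grasp point. The pads swing forward as they close: fully open they stand 13 mm farther back than shut.
Start: joints at [-1.22, 0.32, 1.565, -0, 1.257, -0.02], TCP at [0.208, -0.536, 0.231] pointing down, gripper open.
Joint ranges: [-3.11, 3.11], [-0.84, 2.01], [0.21, 2.61], [-1.34, 4.49], [0.05, 2.63], [-2.56, 2.56]. Speed limits (rad/s): [2.57, 2.57, 3.14, 3.14, 3.14, 3.14].

## Interface

Orientations are given as a rotation vector (axis times angle).
In Python, from cell import get_obs, viewer, order, env gives the robot as it stands.
- The arm moves only by the tool step_arm, never from a script. Its argument "series" is a list of rows, each an object of numbers: "dx", "dy", "dz": the shift along the tool's x, y, z in m; "wx", "wy", "wz": the turn, a rotation vector about the tool's x, y, z in rad; "jaw": the finger opening in m, from 0 to 0.0854. A call has 1 to 20 rows; each row is the pose to reach, as a shift and turn from the pose measured when the call began, along the tool's axes at that moment; what a row does not reach only later rows make up. A row lasts 1/12 s, in which the tool goes at most 41.7 mm and 7.16 degrees, less where a joint would pass 70% of its speed; a pose out of reach is approached as far as the arm can. A call with a gripper value outside its range is refused whole. The fingers move at their own pace and stop on an object; "squeeze" is the grip in N (left out, the last holds). Time passes only in rows, so rows that repeat a pose let the fingers close. It gives the time, the measured TCP pose, the force and the opening at its end, in the units of the state.
- get_obs(): the state, without advancing time (a new reading comes with each control period).
- viewer.read_camera(name): name is "scene" or "top" or "wrist"; returns (picture, depth): 384x512x3 uint8, blue, green, red; 384x512 float32, m along the optical axis (not along the pixel's ray), 0 where there is no reading.
- viewer.camera_params(name): a dict with "fx", "fy", "cx", "cy" (pixels), "dist" ([k1, k2, p1, p2, k3] as OpenCV has them; the pictures are not rectified), "camera_from_world" (4x4, takes a point from world to camera coordinates). Camera axes: x right, y down, z forward; pixel columns grow to the right and rows downward; lengths in m; the calibration is good to about 2 mm. A picture is of the moment at which its call begins: read the wrist's pose just before it. camera_params takes no time and is no camera call; for the wrist camera it gives the pose at the moment of the call.
- order.close_job(): hands the job in, once; it reports no verdict.
Trained networks look in the newest picture that a camera, given by its name, has taken for a name from the list of things; names that differ only in an ending like _2 or _b are one class to them, and where a whole thing is asked for, a point or a joint stands for the part that bears it (a point fixed in the world has none). Each returns a list of dicts, best first, with "confidence" (0 to 1); they miss things now and then, are a little off and sometimes report something else, mostly with a low value. They report only what shows in the picture. A call takes as long as a camera call. They do not tell look-alikes from the thing itself.
- viewer.recognise(camera, target): "pixel" ([column, row] in pixels, amid what is visible of it).
The state is a dict: "clock": time; "qpos": joint angles; "qvel": joint speeds; "joint_torque": joint torques, N m; "ee_pos": TCP position; "orientation": TCP orientation; "ft_force": force on the tool from outside, world axes, zero at the start; "torque": the same for the moment, N m; "finger_gap": opening from 0.0 (shut) to 1.0 (fully open).
Only numpy, scipy, OpenCV 4.12 (cv2) and the standard library are available. Lean on these libraries where they do the work, as an engineer would, in place of code of your own. Each camera call takes 0.05 s, during which the arm holds its last target.

## Task

Press the lid of the airtight tub down all round its edge, at the four rim parts (the two rear ones lie under the shelf), until every part is fully seated. Then take the loose lock bar, enter it into the track in front of the lid from the track's open left end with its tongue towards the lid, slide it home against the stop and let go. Leave the other things where they are.

Things in the scene. Friction and masses are not known exactly. Their poses are not given: they have to be found in the camera images.
- keeper: Fixed wooden counter stand with a built-in white airtight tub. Origin on the worktop under the middle of the tub; x points away from the robot to the rear, y to the left along the tub's front, z up. The lid's outline is 132 (x) by 200 mm (y); its rim's top is 140 mm above the worktop when fully seated, the middle of the lid is sunk 6 mm.
- shelf_edge (a point): Middle of the lower front edge of the stand's fixed shelf board: x = +34 mm of the stand, 320 mm above the worktop. The board, 16 mm thick and 290 mm wide (y), runs back from here to x = +130 mm and so overhangs the rear rim; two legs stand under its ends (y = +-120 to +-136 mm, x from +72 mm). Two tins are fixed on it.
- seal_front_left (a joint): Height in m by which this part stands proud; 0 = fully seated. The front left part of the lid rim: the left half of the front edge (x -66 to -40 mm, y 0 to 100 mm of the stand) with most of the left side. Starts 4 to 7 mm proud, slides straight down under about 7 N, stays where pushed, hard stop when seated; independent of the others.
- press_front_left (a point): Thumb mark on top of that rim part (moves with it), at x = -52, y = 55 mm of the stand. Axes as the stand.
- seal_front_right (a joint): Height in m by which this part stands proud; 0 = fully seated. The front right part of the lid rim: mirror image of the front left one (y 0 to -100 mm). Starts 4 to 7 mm proud, slides straight down under about 7 N, stays where pushed, hard stop when seated; independent of the others.
- press_front_right (a point): Thumb mark on top of that rim part (moves with it), at x = -52, y = -55 mm of the stand. Axes as the stand.
- seal_rear_left (a joint): Height in m by which this part stands proud; 0 = fully seated. The rear left part of the lid rim, under the shelf board: left half of the rear edge (x 49 to 66 mm, y 0 to 100 mm of the stand). Starts 4 to 7 mm proud, slides straight down under about 7 N, stays where pushed, hard stop when seated; independent of the others.
- press_rear_left (a point): Thumb mark on top of that rim part (moves with it), at x = 58, y = 55 mm of the stand. Axes as the stand.
- seal_rear_right (a joint): Height in m by which this part stands proud; 0 = fully seated. The rear right part of the lid rim, under the shelf board: mirror image of the rear left one (y 0 to -100 mm). Starts 4 to 7 mm proud, slides straight down under about 7 N, stays where pushed, hard stop when seated; independent of the others.
- press_rear_right (a point): Thumb mark on top of that rim part (moves with it), at x = 58, y = -55 mm of the stand. Axes as the stand.
- lock_grip (a point): Centre of the black knob of the loose steel lock bar (0.12 kg), 38 mm above its underside; axes: x across, y along the bar, z up. Knob 20 (x) by 16 mm (y), 18 to 56 mm above the underside; under it a neck 8 (x) by 30 mm (y) on a foot plate 26 (x) by 60 (y) by 6 mm. At the start the bar stands upright on the worktop.
- tongue_tip (a point): End of the lock bar's flat tongue, which sticks out to one side, 30 mm in x from the bar's middle; 30 mm wide (y), 14.5 to 18.5 mm above the bar's underside.
- track_mouth (a point): Open (left, +y) end of the lock track, on its floor's centre line. Axes as the stand. The track is an aluminium channel along the tub's front (x = -88 mm of the stand), floor 129.5 mm above the worktop, inside 31 mm wide and 10 mm high, under two lips 3 mm thick that leave a 12 mm slot for the bar's neck.
- landing (a point): Outer end of the open landing, floor level, centre line: the track floor runs on 44 mm to the left (+y) of the mouth, between low walls that narrow towards the mouth; the bar can be set down here.
- track_home (a point): Point on the track floor under the bar's middle when it is home, 70 mm right (-y) of the mouth; a stop then touches the foot's end. The fitted bar's axes agree with the stand's, knob centre 38 mm above this point, tongue 4 mm above the seated front rim (a part left proud is in its way).
- pepper: Bystander: black-and-white patterned drum, 46 mm across, 98 mm tall; origin under its middle.
- pickles: Bystander: glass jar with a black cap, 62 mm across, 165 mm tall; origin under its middle.
- cup: Bystander: plain mug, 81 mm across, 101 mm tall; origin under its middle.
There are look-alikes about, which are no part of the job. What is shaped like the part that bears lock_grip but red is not meant.

How it is judged:
On the way, in this order (a step that is already met when the one before it is completed fails the run):
1. all four rim parts are pressed down into their seats (each less than 1.5 mm proud) (value of joint each of seal_front_left, seal_front_right, seal_rear_left, seal_rear_right below 0.0015 m), for 0.1 s.
2. the lock bar's foot has entered the track through its open end (x of lock_grip in the frame of track_home between -0.006 and 0.006 m and z of lock_grip in the frame of track_home between 0.035 and 0.044 m and angle between the z axis of lock_grip and the z axis of track_home, either way round below 0.15 rad and angle between the y axis of lock_grip and the y axis of track_home, either way round below 0.2 rad and x of tongue_tip in the frame of track_home above 0.02 m and y of lock_grip in the frame of track_home between -0.01 and 0.085 m), for 0.05 s.
At the end, for the whole second after the job is handed in: All four rim parts less than 1.5 mm proud, and the lock bar upright in the track, within 6 mm of home along and across it, tongue towards the lid, released (all of step 1 and x of lock_grip in the frame of track_home between -0.006 and 0.006 m and z of lock_grip in the frame of track_home between 0.035 and 0.044 m and angle between the z axis of lock_grip and the z axis of track_home, either way round below 0.15 rad and angle between the y axis of lock_grip and the y axis of track_home, either way round below 0.2 rad and x of tongue_tip in the frame of track_home above 0.02 m and y of lock_grip in the frame of track_home between -0.006 and 0.006 m); the robot touches nothing.
It fails at once if a bystander (pepper) is pushed more than 30 mm or tipped (distance of pepper from where it was at the start of the episode above 0.03 m or angle between pepper's own z axis and vertical above 0.4 rad).
It fails at once if a bystander (pickles) is pushed more than 30 mm or tipped (distance of pickles from where it was at the start of the episode above 0.03 m or angle between pickles's own z axis and vertical above 0.4 rad).
It fails at once if a bystander (cup) is pushed more than 30 mm or tipped (distance of cup from where it was at the start of the episode above 0.03 m or angle between cup's own z axis and vertical above 0.4 rad).
It also fails if it takes over 64 s, if anything falls off the work surface, if the arm or the gripper's body presses on something with over 40 N, if the wrist force passes 120 N, or if a joint passes its speed limit or range.

## Working session

There is one attempt and no reset: what is moved stays moved. The work goes in short steps, Python scripts to look and compute and a tool call to move; the robot and the scene stay as the last step left them, time stands still between calls to the robot, and variables do not carry over. Pictures are saved under pics/ and viewed, and the job is handed in when it is done.

Besides the shell and the picture viewer there is one more tool, called after "Call:" by a JSON object that holds its "op" and its "data", one argument or row to a line. step_arm: Moves the arm, as the interface text tells. Its arguments: {"type":"object","properties":{"series":{"type":"array"},"squeeze":{"type":"number"}},"required":["series"]}

```bash
ls; mkdir -p pics
python3 - <<'E'
from cell import get_obs, viewer, order, env
import cv2, numpy as np
print(env.grip_point_offset)
o=get_obs(); print(o)
for n in ["scene","top","wrist"]:
    p,d=viewer.read_camera(n); cv2.imwrite(f"pics/{n}0.png",p); np.save(f"pics/{n}0.npy",d)
    c=viewer.camera_params(n); print(n,c["fx"],c["fy"],c["cx"],c["cy"],c["dist"]); print(np.round(c["camera_from_world"],4).tolist())
E
```

```text
pics
0.0187
{'clock': 0.0, 'qpos': array([-1.21996229e+00,  3.20275263e-01,  1.56571087e+00, -1.90420841e-05,
        1.25740690e+00, -1.99948467e-02]), 'qvel': array([ 1.24334673e-03,  1.82036854e-03,  4.04030461e-05, -2.27659645e-03,
        1.82974070e-04, -4.09589250e-05]), 'joint_torque': array([-2.34246952e-03, -4.15526426e+01, -2.34162104e+01, -2.58404662e-04,
        8.01256159e-03, -7.91370979e-06]), 'ee_pos': array([ 0.20820031, -0.53544932,  0.23047946]), 'orientation': array([-0.37903138,  2.02082578, -2.01718403]), 'ft_force': array([-1.42443756,  0.385468  ,  1.13070517]), 'torque': array([ 0.02765635, -0.03898387, -0.03933864]), 'finger_gap': 1.0024941102219147}
scene 381.1129432721344 381.1129432721344 245.17933407752935 187.25208910330886 [0.03024621 0.         0.         0.         0.        ]
[[-0.5959, -0.803, 0.0033, 0.3938], [-0.5955, 0.4392, -0.6727, 0.389], [0.5388, -0.4028, -0.7399, 1.538], [0.0, 0.0, 0.0, 1.0]]
top 460.350992736887 460.350992736887 252.455146350635 191.8504546938814 [-0.15385793  0.          0.          0.          0.        ]
[[-0.1577, -0.9874, 0.0109, 0.1813], [-0.7676, 0.1156, -0.6304, 0.519], [0.6212, -0.1078, -0.7762, 1.6515], [0.0, 0.0, 0.0, 1.0]]
wrist 332.1139306391857 332.1139306391857 257.43448805483223 187.8632018552481 [-0.02926367  0.          0.          0.          0.        ]
[[0.3618, -0.9323, -0.0008, -0.5744], [-0.8942, -0.3472, 0.2827, -0.0363], [-0.2638, -0.1016, -0.9592, 0.3788], [0.0, 0.0, 0.0, 1.0]]
```

View pics/scene0.png

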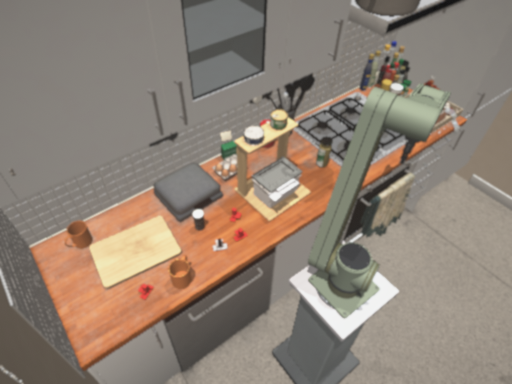

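View pics/top0.png

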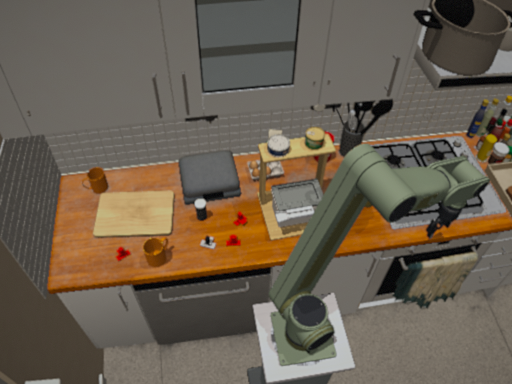

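View pics/wrist0.png

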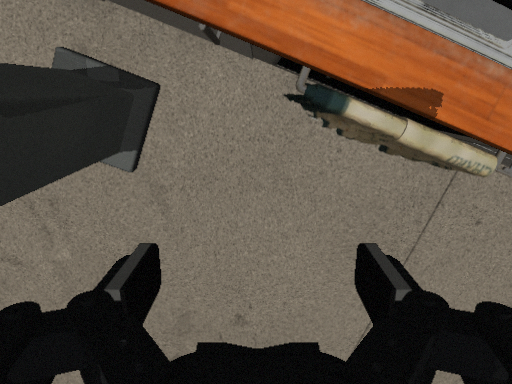

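Run:
```python
import cv2
p=cv2.imread("pics/top0.png"); cv2.imwrite("pics/top0c.png",cv2.resize(p[120:280,90:350],None,fx=3,fy=3,interpolation=cv2.INTER_CUBIC))
p=cv2.imread("pics/scene0.png"); cv2.imwrite("pics/scene0c.png",cv2.resize(p[100:300,130:350],None,fx=3,fy=3,interpolation=cv2.INTER_CUBIC))
```

```text
(no output)
```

View pics/top0c.png

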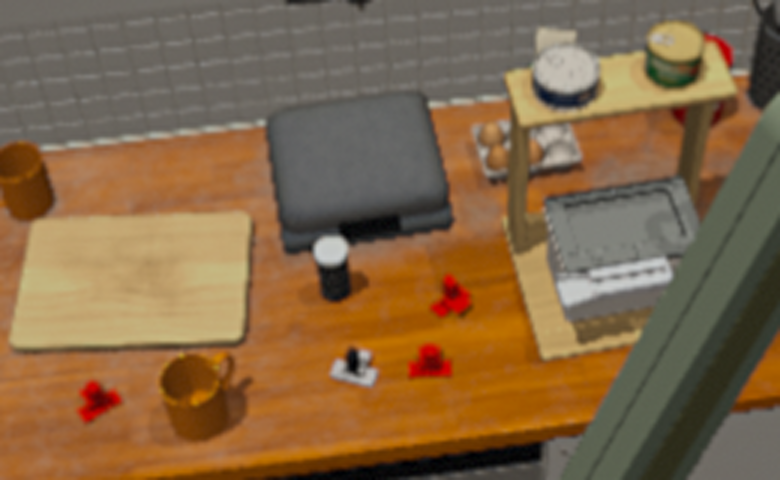

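View pics/scene0c.png

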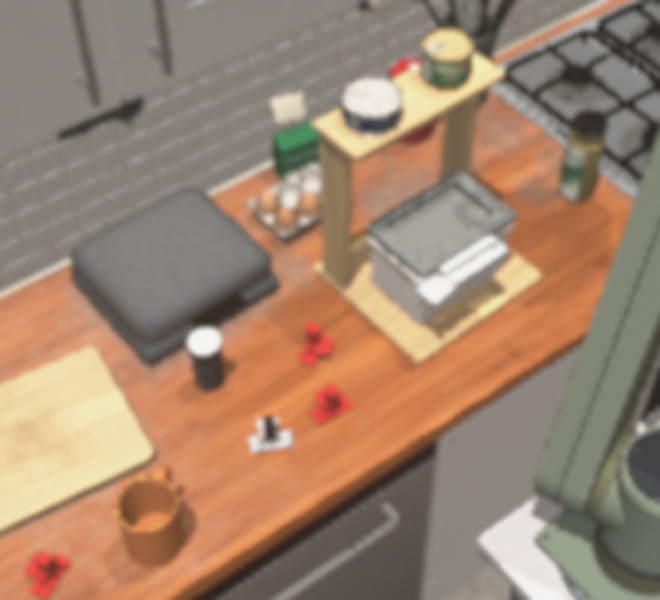

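```bash
cat > h.py <<'E'
import cv2, numpy as np
from scipy.spatial.transform import Rotation as R
from cell import get_obs, viewer, order, env
def cloud(d,c):
    K=np.array([[c["fx"],0,c["cx"]],[0,c["fy"],c["cy"]],[0,0,1.]])
    h,w=d.shape
    u,v=np.meshgrid(np.arange(w),np.arange(h))
    uv=np.stack([u,v],-1).reshape(-1,1,2).astype(np.float64)
    n=cv2.undistortPoints(uv,K,np.array(c["dist"])).reshape(h,w,2)
    pc=np.concatenate([n*d[...,None],d[...,None]],-1)
    T=np.linalg.inv(c["camera_from_world"])
    P=pc@T[:3,:3].T+T[:3,3]; P[d<=0]=np.nan
    return P
def ray(px,c,z):
    K=np.array([[c["fx"],0,c["cx"]],[0,c["fy"],c["cy"]],[0,0,1.]])
    n=cv2.undistortPoints(np.array(px,float).reshape(-1,1,2),K,np.array(c["dist"])).reshape(-1,2)
    T=np.linalg.inv(c["camera_from_world"])
    r=np.c_[n,np.ones(len(n))]@T[:3,:3].T; o=T[:3,3]
    return o+r*((z-o[2])/r[:,2])[:,None]
def proj(P,c):
    K=np.array([[c["fx"],0,c["cx"]],[0,c["fy"],c["cy"]],[0,0,1.]])
    T=c["camera_from_world"]
    return cv2.projectPoints(np.array(P,float).reshape(-1,3),cv2.Rodrigues(T[:3,:3])[0],T[:3,3],K,np.array(c["dist"]))[0].reshape(-1,2)
def snap(n,tag):
    c=viewer.camera_params(n); p,d=viewer.read_camera(n)
    cv2.imwrite(f"pics/{tag}.png",p); np.save(f"pics/{tag}.npy",d); np.save(f"pics/{tag}_c.npy",c,allow_pickle=True)
    return p,d,c
def load(tag): return cv2.imread(f"pics/{tag}.png"),np.load(f"pics/{tag}.npy"),np.load(f"pics/{tag}_c.npy",allow_pickle=True).item()
E
python3 - <<'E'
from h import *
for n in ["scene","top"]:
    c=viewer.camera_params(n); np.save(f"pics/{n}0_c.npy",c,allow_pickle=True)
    d=np.load(f"pics/{n}0.npy"); P=cloud(d,c)
    m=np.isfinite(P[...,2])
    print(n)
    for lo,hi in [(-.01,.01),(.326,.346),(.124,.15)]:
        s=m&(P[...,2]>lo)&(P[...,2]<hi)&(P[...,0]<.85)&(P[...,0]>.3)&(abs(P[...,1])<.8)
        q=P[s]; print(lo,s.sum(),np.nanmedian(q,0).round(4))
    s=m&(P[...,2]>.326)&(P[...,2]<.346)&(P[...,0]<.85)&(P[...,0]>.4)&(abs(P[...,1])<.5)
    q=P[s][:,:2].astype(np.float32)
    r=cv2.minAreaRect(q); print("shelf",r,cv2.boxPoints(r).round(4).tolist())
    for t in ["lock_grip","tongue_tip","press_front_left","press_front_right","press_rear_left","track_mouth","landing","track_home","shelf_edge","keeper","pepper","pickles","cup"]:
        rr=viewer.recognise(n,t)
        print(t,[(np.round(x["pixel"],1).tolist(),round(x["confidence"],2)) for x in rr][:5])
E
```

```text
scene
-0.01 17213 [ 0.4817  0.2361 -0.0011]
0.326 693 [ 0.5988 -0.0958  0.3341]
0.124 1354 [ 0.5259 -0.0831  0.1366]
shelf ((0.6758034825325012, -0.22286909818649292), (0.1778719425201416, 0.6067298650741577), 22.852258682250977) [[0.47600001096725464, 0.022099999710917473], [0.7117000222206116, -0.5370000004768372], [0.8755999803543091, -0.46790000796318054], [0.6399000287055969, 0.09120000153779984]]
lock_grip [([231.3, 217.0], 0.63), ([241.3, 235.0], 0.6), ([219.2, 246.7], 0.53), ([147.0, 287.5], 0.45)]
tongue_tip [([144.3, 289.9], 0.56), ([234.9, 214.0], 0.54), ([218.9, 245.0], 0.51), ([183.0, 271.8], 0.3)]
press_front_left [([269.3, 182.8], 0.51), ([201.5, 218.1], 0.42)]
press_front_right [([292.7, 174.2], 0.57)]
press_rear_left [([261.7, 169.6], 0.46)]
track_mouth [([270.1, 173.2], 0.78)]
landing [([272.0, 173.4], 0.66), ([268.1, 182.1], 0.5)]
track_home [([272.9, 174.6], 0.92), ([292.5, 175.1], 0.35), ([179.4, 272.2], 0.35)]
shelf_edge [([274.5, 172.9], 0.86)]
keeper [([274.2, 177.1], 0.76), ([221.3, 247.8], 0.43)]
pepper [([266.9, 187.3], 0.71), ([199.1, 216.1], 0.59)]
pickle
[... 514 characters left out ...]
 0.55), ([242.1, 218.7], 0.53), ([120.8, 255.2], 0.5)]
tongue_tip [([210.3, 243.8], 0.44), ([120.8, 252.2], 0.44)]
press_front_left [([278.7, 205.8], 0.81), ([317.0, 197.0], 0.45)]
press_front_right [([301.6, 181.7], 0.66), ([317.1, 198.8], 0.45), ([208.1, 242.7], 0.18)]
press_rear_left [([281.5, 187.3], 0.67), ([317.5, 196.4], 0.23)]
track_mouth [([290.3, 186.9], 0.88), ([283.0, 189.2], 0.43)]
landing [([291.5, 187.3], 0.73)]
track_home [([292.8, 190.8], 0.96), ([208.9, 244.1], 0.66)]
shelf_edge [([290.9, 183.7], 0.68)]
keeper [([293.2, 186.3], 0.75), ([207.9, 245.8], 0.39)]
pepper [([153.9, 248.8], 0.45)]
pickles [([290.8, 188.1], 0.27)]
cup [([154.1, 247.5], 0.88), ([290.1, 189.5], 0.41)]
```

Run:
```python
from h import *
def comp(P,lo,hi,x0,x1,y0,y1):
    m=np.isfinite(P[...,2])&(P[...,2]>lo)&(P[...,2]<hi)&(P[...,0]>x0)&(P[...,0]<x1)&(P[...,1]>y0)&(P[...,1]<y1)
    n,l,st,_=cv2.connectedComponentsWithStats(m.astype(np.uint8))
    k=1+st[1:,4].argmax(); return l==k
for n in ["scene0","top0"]:
    p,d,c=load(n); P=cloud(d,c)
    m=comp(P,.329,.343,.4,.75,-.35,.15); q=P[m]
    r=cv2.minAreaRect(q[:,:2].astype(np.float32)); print(n,"shelf",m.sum(),r,cv2.boxPoints(r).round(4).tolist(), np.median(q[:,2]))
    m=comp(P,.124,.152,.35,.75,-.35,.15); q=P[m]
    r=cv2.minAreaRect(q[:,:2].astype(np.float32)); print(n,"lid",m.sum(),r,cv2.boxPoints(r).round(4).tolist(), np.median(q[:,2]))
    print(np.histogram(q[:,2],bins=np.arange(.124,.153,.002))[0])
# bar
    px={"scene0":[219.5,242],"top0":[208.5,239]}[n]
    print("knob z.038",ray([px],c,.045).round(4))
    m=comp(P,.008,.07,.3,.6,.1,.35)
    if n=="scene0": s=P[228:255,205:232]
    else: s=P[230:252,196:220]
    s=s.reshape(-1,3); s=s[s[:,2]>.006]; print(len(s), s.mean(0).round(4), s[s[:,2]>.04].mean(0).round(4), (s[:,2]>.04).sum())
    print(s.round(3).tolist())
```

```text
scene0 shelf 530 ((0.6133947372436523, -0.08252453804016113), (0.0983731597661972, 0.29098474979400635), 3.808143377304077) [[0.5547000169754028, 0.05939999967813492], [0.5740000009536743, -0.23100000619888306], [0.6721000075340271, -0.22439999878406525], [0.6528000235557556, 0.06589999794960022]] 0.3341955952515604
scene0 lid 1270 ((0.5278512835502625, -0.09955087304115295), (0.20154689252376556, 0.2904299795627594), 19.32300567626953) [[0.3847000002861023, 0.004100000020116568], [0.48080000281333923, -0.26989999413490295], [0.6710000038146973, -0.20319999754428864], [0.5748999714851379, 0.07079999893903732]] 0.13689107260528233
[ 53  76 105 126 132 105 100 101 136 144  99  60  22  11]
knob z.038 [[0.4359 0.3028 0.045 ]]
76 [0.4418 0.3006 0.0248] [0.4357 0.3024 0.0512] 21
[[0.501, 0.231, 0.007], [0.479, 0.246, 0.006], [0.461, 0.243, 0.009], [0.445, 0.304, 0.057], [0.439, 0.302, 0.063], [0.44, 0.297, 0.057], [0.442, 0.291, 0.05], [0.46, 0.275, 0.015], [0.471, 0.299, 0.015], [0.467, 0.296, 0.018], [0.443, 0.305, 0.053], [0.441, 0.301, 0.052], [0.439, 0.298, 0.052], [0.435, 0.295, 0.05
[... 4348 characters left out ...]
1, 0.287, 0.012], [0.433, 0.279, 0.007], [0.429, 0.275, 0.013], [0.436, 0.328, 0.007], [0.435, 0.324, 0.007], [0.434, 0.312, 0.006], [0.429, 0.291, 0.009], [0.427, 0.283, 0.011], [0.426, 0.279, 0.01], [0.428, 0.275, 0.007], [0.426, 0.267, 0.008], [0.429, 0.316, 0.008], [0.423, 0.296, 0.011], [0.419, 0.288, 0.016], [0.422, 0.284, 0.01], [0.421, 0.28, 0.01], [0.422, 0.276, 0.008], [0.42, 0.288, 0.007], [0.42, 0.284, 0.006], [0.422, 0.341, 0.009], [0.421, 0.337, 0.01], [0.416, 0.293, 0.006], [0.414, 0.285, 0.008], [0.414, 0.281, 0.008], [0.417, 0.334, 0.006], [0.416, 0.326, 0.007], [0.409, 0.297, 0.012], [0.406, 0.261, 0.008], [0.404, 0.278, 0.007], [0.398, 0.278, 0.009], [0.396, 0.262, 0.009]]
```

```bash
cat >> h.py <<'E'
TH=np.radians(3.7); O=np.array([.5317,-.0885,0])
def S(x,y,z): # stand mm->world
    return O+np.array([np.cos(TH)*x-np.sin(TH)*y, np.sin(TH)*x+np.cos(TH)*y, z])/1000
def pose():
    o=get_obs(); return o["ee_pos"],R.from_rotvec(o["orientation"]),o
def Rt(yaw,tilt=0,flip=1):
    # base: tool x=world x(fwd), y=down, z=world left ; tilt>0: tool points forward (about jaw axis); yaw about world z
    B=np.array([[1,0,0],[0,0,1],[0,-1,0]],float)
    if flip<0: B=B@np.diag([-1,1,-1])
    T=R.from_rotvec([0,-tilt,0])
    return R.from_rotvec([0,0,yaw])*T*R.from_matrix(B)
def rel(pt,Rg):
    p,r,o=pose()
    d=r.inv().apply(np.array(pt)-p); w=(r.inv()*Rg).as_rotvec()
    print("d",d.round(4),"w",w.round(4),"rows>=",max(np.linalg.norm(d)/.0417,np.degrees(np.linalg.norm(w))/7.16).round(1))
    return d,w
E
python3 - <<'E'
from h import *
p,r,o=pose(); print(o["clock"],p,r.as_matrix().round(3))
c=viewer.camera_params("wrist")["camera_from_world"]; Ti=np.linalg.inv(c)
print("cam pos tool",r.inv().apply(Ti[:3,3]-p).round(4)); print("cam axes in tool", (r.inv().as_matrix()@Ti[:3,:3]).round(3))
for yaw in (TH,):
    for f in (1,-1): rel(S(-150,40,330),Rt(yaw,0,f))
print(S(-150,40,330), S(58,55,140),S(58,-55,140),S(-52,55,140),S(-52,-55,140))
E
```

```text
1.45 [ 0.20838524 -0.53593617  0.23132951] [[-0.932  0.     0.362]
 [-0.362 -0.    -0.932]
 [-0.    -1.     0.   ]]
cam pos tool [-7.180e-02 -1.425e-01 -1.000e-04]
cam axes in tool [[ 0.001  0.959  0.283]
 [-0.001 -0.283  0.959]
 [ 1.    -0.001  0.   ]]
d [-0.3325 -0.0987 -0.3832] w [-0.0000e+00 -2.8353e+00  1.0000e-04] rows>= 22.7
d [-0.3325 -0.0987 -0.3832] w [-1.000e-04  3.063e-01 -0.000e+00] rows>= 12.4
[ 0.37943136 -0.05826322  0.33      ] [ 0.58602983 -0.02987177  0.14      ] [ 0.59312838 -0.13964249  0.14      ] [ 0.47625911 -0.03697032  0.14      ] [ 0.48335766 -0.14674104  0.14      ]
```

Run:
```python
from h import *
rel(S(-140,10,290),Rt(TH,0,-1)); print(S(-140,10,290))
p,d,c=load("scene0"); print(ray([[325,165]],c,0), ray([[198,228]],c,0),ray([[180,282]],c,0))
```

```text
d [-0.333  -0.0587 -0.3516] w [-1.000e-04  3.063e-01 -0.000e+00] rows>= 11.7
[ 0.39134649 -0.08755537  0.29      ]
[[ 0.53439699 -0.42642041  0.        ]] [[0.58274631 0.32316387 0.        ]] [[0.39726016 0.52296485 0.        ]]
```

Call:
{"op": "step_arm", "data": {
  "series": [
    {"dx":-0.333,"dy":-0.059,"dz":-0.352,"wy":0.306,"jaw":0},
    {"dx":-0.333,"dy":-0.059,"dz":-0.352,"wy":0.306,"jaw":0},
    {"dx":-0.333,"dy":-0.059,"dz":-0.352,"wy":0.306,"jaw":0},
    {"dx":-0.333,"dy":-0.059,"dz":-0.352,"wy":0.306,"jaw":0},
    {"dx":-0.333,"dy":-0.059,"dz":-0.352,"wy":0.306,"jaw":0},
    {"dx":-0.333,"dy":-0.059,"dz":-0.352,"wy":0.306,"jaw":0},
    {"dx":-0.333,"dy":-0.059,"dz":-0.352,"wy":0.306,"jaw":0},
    {"dx":-0.333,"dy":-0.059,"dz":-0.352,"wy":0.306,"jaw":0},
    {"dx":-0.333,"dy":-0.059,"dz":-0.352,"wy":0.306,"jaw":0},
    {"dx":-0.333,"dy":-0.059,"dz":-0.352,"wy":0.306,"jaw":0},
    {"dx":-0.333,"dy":-0.059,"dz":-0.352,"wy":0.306,"jaw":0},
    {"dx":-0.333,"dy":-0.059,"dz":-0.352,"wy":0.306,"jaw":0},
    {"dx":-0.333,"dy":-0.059,"dz":-0.352,"wy":0.306,"jaw":0},
    {"dx":-0.333,"dy":-0.059,"dz":-0.352,"wy":0.306,"jaw":0},
    {"dx":-0.333,"dy":-0.059,"dz":-0.352,"wy":0.306,"jaw":0},
    {"dx":-0.333,"dy":-0.059,"dz":-0.352,"wy":0.306,"jaw":0}
  ]
}}

```text
$.series[0]: bad value
```

Call:
{"op": "step_arm", "data": {
  "series": [
    {"dx":-0.05,"dy":-0.01,"dz":-0.05,"wx":0.0,"wy":0.05,"wz":0.0,"jaw":0.001}
  ]
}}

```text
clock: 1.53
ee_pos: [0.2235, -0.5023, 0.2356]
orientation: [-0.329, 2.049, -2.054]
ft_force: [1.0, -0.5, 1.4]
finger_gap: 0.884
```

Run:
```python
from h import *
rel(S(-140,10,290),Rt(TH,0,-1))
```

```text
d [-0.2883 -0.0557 -0.342 ] w [-0.0021  0.2513  0.002 ] rows>= 10.8
```

Call:
{"op": "step_arm", "data": {
  "series": [
    {"dx":-0.288,"dy":-0.056,"dz":-0.342,"wx":0,"wy":0.251,"wz":0,"jaw":0.0},
    {"dx":-0.288,"dy":-0.056,"dz":-0.342,"wx":0,"wy":0.251,"wz":0,"jaw":0.0},
    {"dx":-0.288,"dy":-0.056,"dz":-0.342,"wx":0,"wy":0.251,"wz":0,"jaw":0.0},
    {"dx":-0.288,"dy":-0.056,"dz":-0.342,"wx":0,"wy":0.251,"wz":0,"jaw":0.0},
    {"dx":-0.288,"dy":-0.056,"dz":-0.342,"wx":0,"wy":0.251,"wz":0,"jaw":0.0},
    {"dx":-0.288,"dy":-0.056,"dz":-0.342,"wx":0,"wy":0.251,"wz":0,"jaw":0.0},
    {"dx":-0.288,"dy":-0.056,"dz":-0.342,"wx":0,"wy":0.251,"wz":0,"jaw":0.0},
    {"dx":-0.288,"dy":-0.056,"dz":-0.342,"wx":0,"wy":0.251,"wz":0,"jaw":0.0},
    {"dx":-0.288,"dy":-0.056,"dz":-0.342,"wx":0,"wy":0.251,"wz":0,"jaw":0.0},
    {"dx":-0.288,"dy":-0.056,"dz":-0.342,"wx":0,"wy":0.251,"wz":0,"jaw":0.0},
    {"dx":-0.288,"dy":-0.056,"dz":-0.342,"wx":0,"wy":0.251,"wz":0,"jaw":0.0},
    {"dx":-0.288,"dy":-0.056,"dz":-0.342,"wx":0,"wy":0.251,"wz":0,"jaw":0.0},
    {"dx":-0.288,"dy":-0.056,"dz":-0.342,"wx":0,"wy":0.251,"wz":0,"jaw":0.0}
  ]
}}

```text
clock: 2.62
ee_pos: [0.3915, -0.0865, 0.2906]
orientation: [-0.077, 2.184, -2.19]
ft_force: [-0.4, -0.6, -0.1]
finger_gap: -0.003
```

Run:
```python
from h import *
p,d,c=snap("wrist","w1"); print(get_obs()["qpos"].round(3))
cv2.imwrite("pics/w1b.png",cv2.resize(p,None,fx=1.5,fy=1.5,interpolation=cv2.INTER_CUBIC))
snap("scene","s1")
```

```text
[-0.246  0.003  1.807 -0.003  1.332  1.259]
```

View pics/w1b.png

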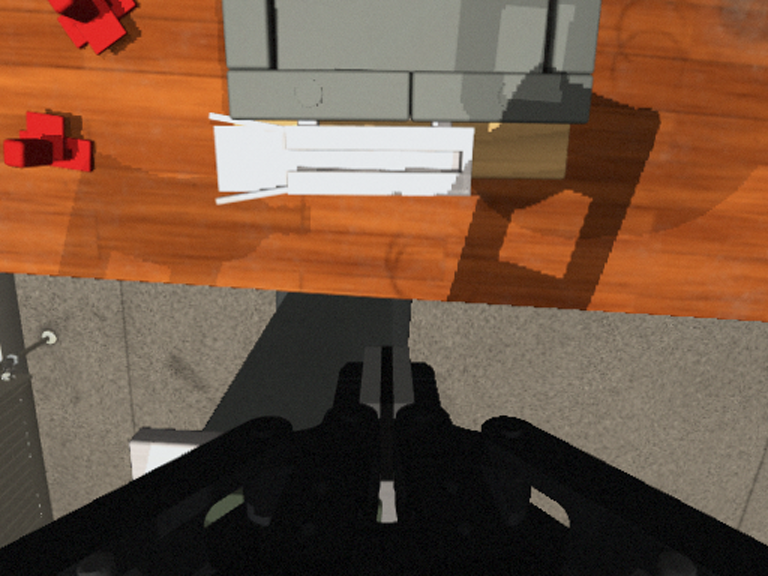

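Run:
```python
from h import *
p,d,c=load("w1")
cv2.imwrite("pics/w1c.png",cv2.resize(p[40:140,130:330],None,fx=4,fy=4,interpolation=cv2.INTER_CUBIC))
```

```text
(no output)
```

View pics/w1c.png

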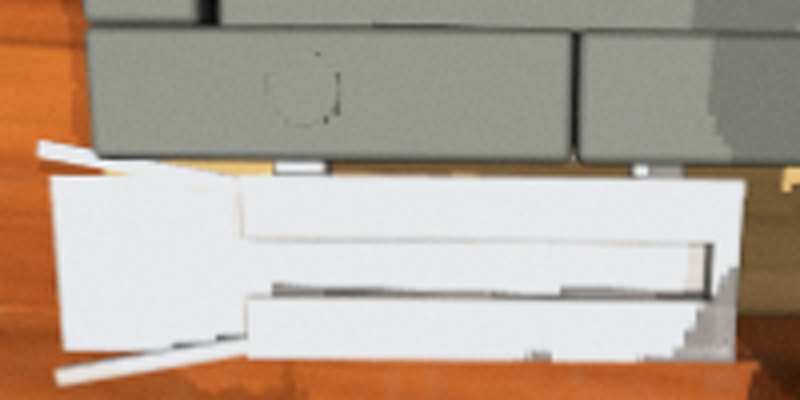

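Run:
```python
from h import *
p,d,c=load("w1")
def px(a): return (np.array(a,float)+.5)/4-.5+np.array([130,40])
def st(P): 
    q=P-O; return np.c_[np.cos(TH)*q[:,0]+np.sin(TH)*q[:,1], -np.sin(TH)*q[:,0]+np.cos(TH)*q[:,1]]*1000
for nm,pts,z in [("lip",[[242,240],[247,298],[247,357],[744,180],[735,360],[707,243],[707,298]],.1425),("land",[[52,178],[63,350]],.1295),("lid",[[303,88],[97,157],[577,158]],.146)]:
    W=ray(px(pts),c,z); print(nm,W[:,:2].round(4).tolist(),st(W).round(1).tolist())
P=cloud(d,c)
# depth heights: lid front left, right, landing
for a in [[200,60],[330,88][:2],[450,120],[640,90],[150,260],[400,210],[400,330]]:
    u,v=np.round(px([a])[0]).astype(int); print(a,P[v-2:v+3,u-2:u+3].reshape(-1,3).mean(0).round(4))
```

```text
lip [[0.4516, -0.0257], [0.4396, -0.0269], [0.427, -0.0271], [0.471, -0.1305], [0.4335, -0.1329], [0.4576, -0.1241], [0.4462, -0.1253]] [[-75.9, 67.8], [-88.0, 67.4], [-100.5, 68.0], [-63.3, -38.0], [-100.8, -37.9], [-76.2, -30.8], [-87.7, -31.3]]
land [[0.4616, 0.0186], [0.4242, 0.0171]] [[-63.0, 111.4], [-100.4, 112.3]]
lid [[0.4826, -0.0383], [0.4664, 0.0038], [0.4728, -0.095]] [[-45.8, 53.2], [-59.2, 96.3], [-59.2, -2.7]]
[200, 60] [ 0.4864 -0.0175  0.1455]
[330, 88] [nan nan nan]
[450, 120] [ 0.4781 -0.0684  0.1459]
[640, 90] [ 0.4871 -0.1072  0.1442]
[150, 260] [ 0.4451 -0.0027  0.1294]
[400, 210] [ 0.46   -0.0591  0.1424]
[400, 330] [ 0.4351 -0.0603  0.1423]
```

```bash
cat > ov.py <<'E'
from h import *
def S2(o,th,x,y,z): return np.array([o[0]+(np.cos(th)*x-np.sin(th)*y)/1000,o[1]+(np.sin(th)*x+np.cos(th)*y)/1000,z/1000])
def overlay(tag,poses,box,f,out,polys):
    p,d,c=load(tag); x0,y0,x1,y1=box
    im=cv2.resize(p[y0:y1,x0:x1],None,fx=f,fy=f,interpolation=cv2.INTER_CUBIC)
    for (o,th),col in poses:
        for pl in polys:
            q=proj([S2(o,th,*v) for v in pl],c); q=((q-[x0,y0]+.5)*f-.5)
            cv2.polylines(im,[np.round(q*8).astype(np.int32)],True,col,1,cv2.LINE_AA,3)
    cv2.imwrite(out,im)
polys=[[(34,145,336),(34,-145,336),(130,-145,336),(130,145,336)],[(-66,100,145),(-66,-100,145),(66,-100,145),(66,100,145)],
 [(-82,70,142.5),(-82,-30,142.5),(-94,-30,142.5),(-94,70,142.5)]]
E
python3 - <<'E'
from ov import *
a=((.5317,-.0885),TH); b=((.5382,-.0905),TH)
overlay("scene0",[(a,(0,0,255)),(b,(0,255,0))],(225,110,325,220),7,"pics/ovs.png",polys)
overlay("top0",[(a,(0,0,255)),(b,(0,255,0))],(250,125,345,240),7,"pics/ovt.png",polys)
snap("top","t1")
E
```

```text
(no output)
```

View pics/ovs.png

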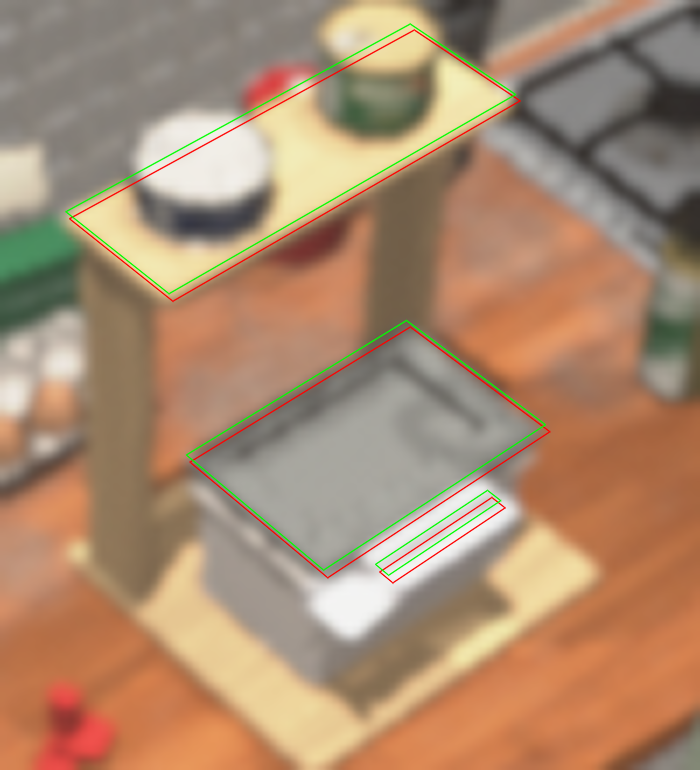

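View pics/ovt.png

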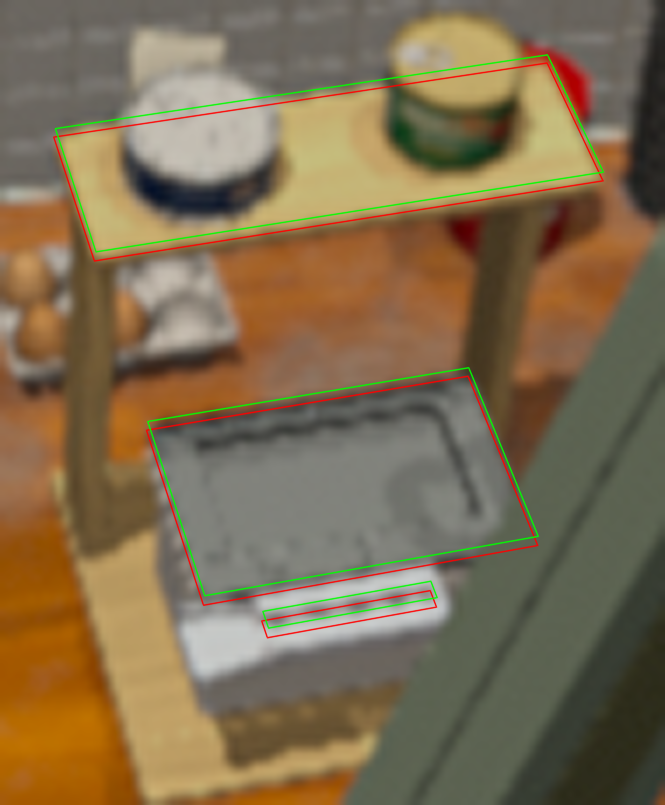

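```bash
sed -i 's/^TH=.*/TH=np.radians(3.7); O=np.array([.5380,-.0903,0])/' h.py
python3 - <<'E'
from h import *
print(S(-52,55,140),S(-100,55,200))
rel(S(-100,55,220),Rt(TH,0,-1))
E
```

```text
[ 0.48255911 -0.03877032  0.14      ] [ 0.43465916 -0.04186787  0.2       ]
d [-0.0471  0.0699 -0.0439] w [-0.0026 -0.0009  0.0024] rows>= 2.3
```

Call:
{"op": "step_arm", "data": {
  "series": [
    {"dx":0,"dy":0.02,"dz":-0.044,"wx":0,"wy":-0.12,"wz":0,"jaw":0.0},
    {"dx":0,"dy":0.02,"dz":-0.044,"wx":0,"wy":-0.24,"wz":0,"jaw":0.0},
    {"dx":0,"dy":0.02,"dz":-0.044,"wx":0,"wy":-0.36,"wz":0,"jaw":0.0},
    {"dx":0,"dy":0.02,"dz":-0.044,"wx":0,"wy":-0.48,"wz":0,"jaw":0.0},
    {"dx":0,"dy":0.02,"dz":-0.044,"wx":0,"wy":-0.6,"wz":0,"jaw":0.0},
    {"dx":0,"dy":0.02,"dz":-0.044,"wx":0,"wy":-0.72,"wz":0,"jaw":0.0},
    {"dx":0,"dy":0.02,"dz":-0.044,"wx":0,"wy":-0.84,"wz":0,"jaw":0.0},
    {"dx":0,"dy":0.02,"dz":-0.044,"wx":0,"wy":-0.96,"wz":0,"jaw":0.0},
    {"dx":0,"dy":0.02,"dz":-0.044,"wx":0,"wy":-1.08,"wz":0,"jaw":0.0},
    {"dx":0,"dy":0.02,"dz":-0.044,"wx":0,"wy":-1.2,"wz":0,"jaw":0.0},
    {"dx":0,"dy":0.02,"dz":-0.044,"wx":0,"wy":-1.32,"wz":0,"jaw":0.0},
    {"dx":0,"dy":0.02,"dz":-0.044,"wx":0,"wy":-1.44,"wz":0,"jaw":0.0},
    {"dx":0,"dy":0.02,"dz":-0.044,"wx":0,"wy":-1.56,"wz":0,"jaw":0.0},
    {"dx":0,"dy":0.02,"dz":-0.044,"wx":0,"wy":-1.68,"wz":0,"jaw":0.0},
    {"dx":0,"dy":0.02,"dz":-0.044,"wx":0,"wy":-1.8,"wz":0,"jaw":0.0},
    {"dx":0,"dy":0.02,"dz":-0.044,"wx":0,"wy":-1.92,"wz":0,"jaw":0.0},
    {"dx":0,"dy":0.02,"dz":-0.044,"wx":0,"wy":-2.04,"wz":0,"jaw":0.0},
    {"dx":0,"dy":0.02,"dz":-0.044,"wx":0,"wy":-2.16,"wz":0,"jaw":0.0},
    {"dx":0,"dy":0.02,"dz":-0.044,"wx":0,"wy":-2.28,"wz":0,"jaw":0.0},
    {"dx":0,"dy":0.02,"dz":-0.044,"wx":0,"wy":-2.4,"wz":0,"jaw":0.0}
  ]
}}

```text
clock: 4.43
ee_pos: [0.3874, -0.0461, 0.2698]
orientation: [-1.509, 0.53, -0.527]
ft_force: [0.8, -0.0, 0.0]
finger_gap: 0.003
```

Run:
```python
from h import *
rel(S(-52,55,190),Rt(TH,0,1)); print(pose())
```

```text
d [0.0697 0.0796 0.0655] w [ 0.0037 -0.7397 -0.0018] rows>= 5.9
(array([ 0.38739188, -0.04608281,  0.2698343 ]), Rotation.from_matrix(array([[ 7.80599509e-01, -2.73475277e-03,  6.25025542e-01],
                            [-6.25031454e-01, -2.93949020e-03,  7.80594031e-01],
                            [-2.97475230e-04, -9.99991940e-01, -4.00387110e-03]])), {'clock': 4.4333, 'qpos': array([-0.14518535, -0.00246926,  1.86473557, -0.00344737,  1.28160869,
       -1.03982354]), 'qvel': array([ 1.10844030e-03, -3.94927425e-05, -1.05393757e-03, -7.57033081e-04,
       -5.57684386e-04, -1.42553560e+00]), 'joint_torque': array([ 1.11499950e-03, -2.34887588e+01, -2.36279905e+01, -1.35539600e-02,
        9.97165858e-03,  1.18580796e+00]), 'ee_pos': array([ 0.38739188, -0.04608281,  0.2698343 ]), 'orientation': array([-1.50913702,  0.52999301, -0.52742805]), 'ft_force': array([ 0.75641915, -0.02448526,  0.04532961]), 'torque': array([-0.01809956, -0.05430363, -0.0180105 ]), 'finger_gap': 0.002766717613611966})
```

Call:
{"op": "step_arm", "data": {
  "series": [
    {"dx":0.07,"dy":0.06,"dz":0.0655,"wx":0,"wy":-0.74,"wz":0,"jaw":0.0},
    {"dx":0.07,"dy":0.08,"dz":0.0655,"wx":0,"wy":-0.74,"wz":0,"jaw":0.0},
    {"dx":0.07,"dy":0.08,"dz":0.0655,"wx":0,"wy":-0.74,"wz":0,"jaw":0.0},
    {"dx":0.07,"dy":0.08,"dz":0.0655,"wx":0,"wy":-0.74,"wz":0,"jaw":0.0},
    {"dx":0.07,"dy":0.09,"dz":0.0655,"wx":0,"wy":-0.74,"wz":0,"jaw":0.0},
    {"dx":0.07,"dy":0.1,"dz":0.0655,"wx":0,"wy":-0.74,"wz":0,"jaw":0.0},
    {"dx":0.07,"dy":0.1,"dz":0.0655,"wx":0,"wy":-0.74,"wz":0,"jaw":0.0},
    {"dx":0.07,"dy":0.1,"dz":0.0655,"wx":0,"wy":-0.74,"wz":0,"jaw":0.0}
  ]
}}

```text
clock: 5.1
ee_pos: [0.4822, -0.0403, 0.1691]
orientation: [-1.573, -0.043, 0.05]
ft_force: [0.7, -0.2, -0.6]
finger_gap: 0.001
```

Run:
```python
from h import *
rel(S(-52,55,140),Rt(TH,0,1)); p,d,c=snap("wrist","w2");print(pose()[2]["qpos"].round(3),pose()[0])
```

```text
d [0.0006 0.0291 0.0016] w [ 0.0026 -0.0051 -0.0045] rows>= 0.7
[-0.104  0.23   1.858 -0.004  1.055 -1.733] [ 0.48270576 -0.04008828  0.16980384]
```

View pics/w2.png

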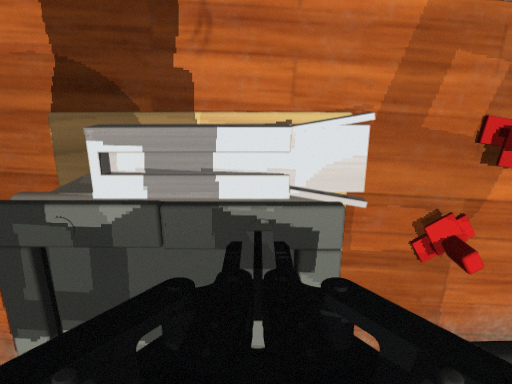

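Call:
{"op": "step_arm", "data": {
  "series": [
    {"dx":0,"dy":0.015,"dz":0.001,"wx":0,"wy":0,"wz":0,"jaw":0.0},
    {"dx":0,"dy":0.022,"dz":0.001,"wx":0,"wy":0,"wz":0,"jaw":0.0},
    {"dx":0,"dy":0.025,"dz":0.001,"wx":0,"wy":0,"wz":0,"jaw":0.0},
    {"dx":0,"dy":0.028,"dz":0.001,"wx":0,"wy":0,"wz":0,"jaw":0.0},
    {"dx":0,"dy":0.03,"dz":0.001,"wx":0,"wy":0,"wz":0,"jaw":0.0},
    {"dx":0,"dy":0.031,"dz":0.001,"wx":0,"wy":0,"wz":0,"jaw":0.0}
  ]
}}

```text
clock: 5.65
ee_pos: [0.4822, -0.0396, 0.1399]
orientation: [-1.574, -0.044, 0.049]
ft_force: [-3.7, -0.9, 7.5]
finger_gap: 0.002
```

Call:
{"op": "step_arm", "data": {
  "series": [
    {"dx":0,"dy":0.002,"dz":0,"wx":0,"wy":0,"wz":0,"jaw":0.0},
    {"dx":0,"dy":0.003,"dz":0,"wx":0,"wy":0,"wz":0,"jaw":0.0},
    {"dx":0,"dy":0.003,"dz":0,"wx":0,"wy":0,"wz":0,"jaw":0.0}
  ]
}}

```text
clock: 5.9
ee_pos: [0.4822, -0.0396, 0.1397]
orientation: [-1.574, -0.044, 0.047]
ft_force: [-6.6, 1.3, 15.0]
finger_gap: 0.001
```

Call:
{"op": "step_arm", "data": {
  "series": [
    {"dx":0,"dy":-0.025,"dz":0,"wx":0,"wy":0,"wz":0,"jaw":0.0},
    {"dx":0,"dy":-0.025,"dz":-0.035,"wx":0,"wy":0,"wz":0,"jaw":0.0},
    {"dx":0,"dy":-0.025,"dz":-0.07,"wx":0,"wy":0,"wz":0,"jaw":0.0},
    {"dx":0,"dy":-0.025,"dz":-0.11,"wx":0,"wy":0,"wz":0,"jaw":0.0},
    {"dx":0,"dy":-0.025,"dz":-0.11,"wx":0,"wy":0,"wz":0,"jaw":0.0},
    {"dx":0,"dy":-0.015,"dz":-0.11,"wx":0,"wy":0,"wz":0,"jaw":0.0},
    {"dx":0,"dy":-0.008,"dz":-0.11,"wx":0,"wy":0,"wz":0,"jaw":0.0},
    {"dx":0,"dy":-0.005,"dz":-0.11,"wx":0,"wy":0,"wz":0,"jaw":0.0},
    {"dx":0,"dy":-0.002,"dz":-0.11,"wx":0,"wy":0,"wz":0,"jaw":0.0},
    {"dx":0,"dy":0.001,"dz":-0.11,"wx":0,"wy":0,"wz":0,"jaw":0.0},
    {"dx":0,"dy":0.002,"dz":-0.11,"wx":0,"wy":0,"wz":0,"jaw":0.0},
    {"dx":0,"dy":0.003,"dz":-0.11,"wx":0,"wy":0,"wz":0,"jaw":0.0},
    {"dx":0,"dy":0.003,"dz":-0.11,"wx":0,"wy":0,"wz":0,"jaw":0.0}
  ]
}}

```text
clock: 6.98
ee_pos: [0.4876, -0.1484, 0.1395]
orientation: [-1.575, -0.045, 0.05]
ft_force: [-7.9, 0.6, 20.6]
finger_gap: -0.003
```

Run:
```python
from h import *
t=np.radians(35)
print("via"); rel(S(-40,-55,205),Rt(TH,t,1)); print("in"); rel(S(66,-55,175),Rt(TH,t,1)); print(pose()[2]["qpos"].round(3))
```

```text
via
d [ 0.0138 -0.0655 -0.0005] w [ 0.0056 -0.0027 -0.6138] rows>= 4.9
in
d [ 1.199e-01 -3.580e-02  1.000e-04] w [ 0.0056 -0.0027 -0.6138] rows>= 4.9
[-0.315  0.298  1.848 -0.006  0.996 -1.943]
```

Call:
{"op": "step_arm", "data": {
  "series": [
    {"dx":0,"dy":-0.04,"dz":0,"wx":0,"wy":0,"wz":-0.05,"jaw":0.0},
    {"dx":0,"dy":-0.065,"dz":0,"wx":0.003,"wy":0,"wz":-0.17,"jaw":0.0},
    {"dx":0,"dy":-0.065,"dz":0,"wx":0.003,"wy":0,"wz":-0.29,"jaw":0.0},
    {"dx":0,"dy":-0.065,"dz":0,"wx":0.003,"wy":0,"wz":-0.41,"jaw":0.0},
    {"dx":0.01,"dy":-0.065,"dz":0,"wx":0.005,"wy":-0.003,"wz":-0.53,"jaw":0.0},
    {"dx":0.014,"dy":-0.065,"dz":0,"wx":0.005,"wy":-0.003,"wz":-0.614,"jaw":0.0},
    {"dx":0.014,"dy":-0.065,"dz":0,"wx":0.005,"wy":-0.003,"wz":-0.614,"jaw":0.0},
    {"dx":0.014,"dy":-0.065,"dz":0,"wx":0.005,"wy":-0.003,"wz":-0.614,"jaw":0.0}
  ]
}}

```text
clock: 7.65
ee_pos: [0.5041, -0.1404, 0.2098]
orientation: [-1.508, -0.513, -0.419]
ft_force: [0.4, 0.1, 0.2]
finger_gap: -0.002
```

Run:
```python
from h import *
t=np.radians(35)
print("in"); rel(S(66,-55,180),Rt(TH,t,1)); print("down",rel(S(66,-55,150),Rt(TH,t,1)));print(pose()[2]["qpos"].round(3))
p,d,c=snap("wrist","w3"); snap("scene","s3")
```

```text
in
d [ 0.0685  0.0826 -0.0065] w [ 0.0083 -0.     -0.0146] rows>= 2.6
d [ 0.0517  0.1074 -0.0063] w [ 0.0083 -0.     -0.0146] rows>= 2.9
down (array([ 0.05166673,  0.10740059, -0.0063014 ]), array([ 8.33860776e-03, -4.87006598e-05, -1.46207999e-02]))
[-0.462  0.05   2.127  0.601  0.508 -2.557]
```

View pics/w3.png

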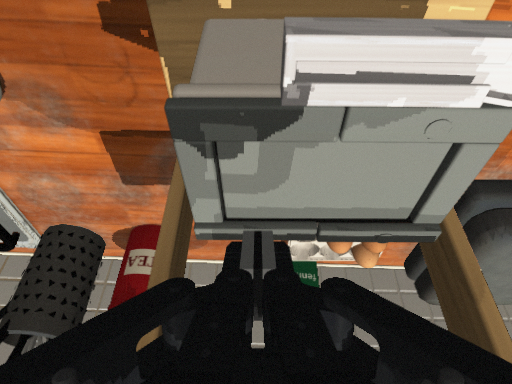

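View pics/s3.png

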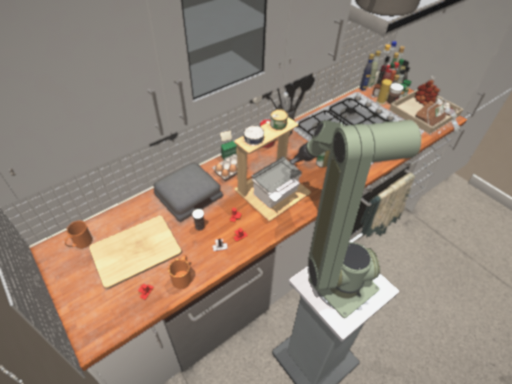

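Run:
```python
from h import *
t=np.radians(35)
print("rot"); rel(S(-30,-50,205),Rt(-.235,t,1));
```

```text
rot
d [ 0.0014  0.0078 -0.0012] w [-0.161   0.2468 -0.0116] rows>= 2.4
```

Call:
{"op": "step_arm", "data": {
  "series": [
    {"dx":0,"dy":0,"dz":0,"wx":-0.05,"wy":0.08,"wz":-0.004,"jaw":0.0},
    {"dx":0,"dy":0.004,"dz":0,"wx":-0.1,"wy":0.16,"wz":-0.008,"jaw":0.0},
    {"dx":0.001,"dy":0.008,"dz":-0.001,"wx":-0.161,"wy":0.247,"wz":-0.012,"jaw":0.0},
    {"dx":0.001,"dy":0.008,"dz":-0.001,"wx":-0.161,"wy":0.247,"wz":-0.012,"jaw":0.0},
    {"dx":0.001,"dy":0.008,"dz":-0.001,"wx":-0.161,"wy":0.247,"wz":-0.012,"jaw":0.0}
  ]
}}

```text
clock: 8.17
ee_pos: [0.5124, -0.1411, 0.2048]
orientation: [-1.583, -0.303, -0.659]
ft_force: [0.7, -0.3, 0.1]
finger_gap: -0.003
```

Run:
```python
from h import *
t=np.radians(35)
print(pose()[2]["qpos"].round(3))
for x,z in [(66,185),(66,165),(66,148)]:
  rel(S(x,-52,z),Rt(-.235,t,1))
p,r,o=pose(); print(r.as_matrix().round(3)[:,1])
```

```text
[-0.319  0.045  2.156  0.147  0.335 -1.782]
d [0.0636 0.0687 0.025 ] w [0.0002 0.0031 0.0003] rows>= 2.3
d [0.0521 0.0851 0.025 ] w [0.0002 0.0031 0.0003] rows>= 2.5
d [0.0424 0.099  0.0251] w [0.0002 0.0031 0.0003] rows>= 2.7
[ 0.558 -0.134 -0.819]
```

Call:
{"op": "step_arm", "data": {
  "series": [
    {"dx":0.032,"dy":0.034,"dz":0.012,"wx":0,"wy":0,"wz":0,"jaw":0.0},
    {"dx":0.064,"dy":0.069,"dz":0.025,"wx":0,"wy":0,"wz":0,"jaw":0.0},
    {"dx":0.064,"dy":0.069,"dz":0.025,"wx":0,"wy":0,"wz":0,"jaw":0.0},
    {"dx":0.064,"dy":0.069,"dz":0.025,"wx":0,"wy":0,"wz":0,"jaw":0.0},
    {"dx":0.058,"dy":0.077,"dz":0.025,"wx":0,"wy":0,"wz":0,"jaw":0.0},
    {"dx":0.052,"dy":0.085,"dz":0.025,"wx":0,"wy":0,"wz":0,"jaw":0.0},
    {"dx":0.052,"dy":0.085,"dz":0.025,"wx":0,"wy":0,"wz":0,"jaw":0.0}
  ]
}}

```text
clock: 8.75
ee_pos: [0.6056, -0.1373, 0.1625]
orientation: [-1.584, -0.3, -0.652]
ft_force: [-0.1, -0.2, -0.5]
finger_gap: 0.003
```

Run:
```python
from h import *
t=np.radians(35)
snap("wrist","w4")
print(pose()[2]["qpos"].round(3))
for x,z in [(66,155),(66,148),(66,140)]:
  rel(S(x,-52,z),Rt(-.235,t,1))
```

```text
[-0.244  0.238  2.041  0.021  0.255 -1.603]
d [-0.0042  0.0078 -0.0001] w [ 0.0001  0.0048 -0.003 ] rows>= 0.2
d [-0.0082  0.0136 -0.0001] w [ 0.0001  0.0048 -0.003 ] rows>= 0.4
d [-0.0127  0.0201 -0.0001] w [ 0.0001  0.0048 -0.003 ] rows>= 0.6
```

View pics/w4.png

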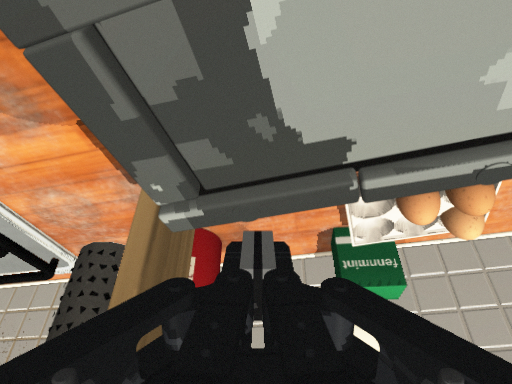

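Run:
```python
from h import *
p,d,c=load("w4"); pos,r,o=pose()
M=r.as_matrix()
for a in (0,-.008,-.011): 
    q=pos+M[:,0]*a; q2=q.copy(); q2[2]=.1455
    print(a,proj([q,q2],c).round(1).tolist(), q.round(4))
print("rim corners",proj([S(49,0,145.5),S(66,0,145.5),S(66,-100,145.5),S(49,-100,145.5),S(58,-55,145.5)],c).round(1).tolist())
P=cloud(d,c); print(P[205,250],P[200,330],P[215,200])
im=p.copy()
cv2.polylines(im,[np.round(proj([S(49,0,145.5),S(66,0,145.5),S(66,-100,145.5),S(49,-100,145.5)],c)).astype(np.int32)],True,(0,0,255))
cv2.imwrite("pics/w4o.png",cv2.resize(im[130:300,130:400],None,fx=2.5,fy=2.5))
```

```text
0 [[257.5, 251.7], [257.6, 219.3]] [ 0.6062 -0.1376  0.1638]
-0.008 [[257.5, 236.2], [257.6, 211.9]] [ 0.5998 -0.1361  0.1592]
-0.011 [[257.5, 230.2], [257.6, 209.0]] [ 0.5974 -0.1355  0.1575]
rim corners [[359.9, 181.0], [362.0, 203.0], [173.0, 234.3], [156.8, 217.6], [246.8, 212.8]]
[ 0.59318857 -0.13822768  0.1456627 ] [ 0.59852982 -0.10073175  0.1451071 ] [ 0.59685837 -0.16508948  0.14491095]
```

View pics/w4o.png

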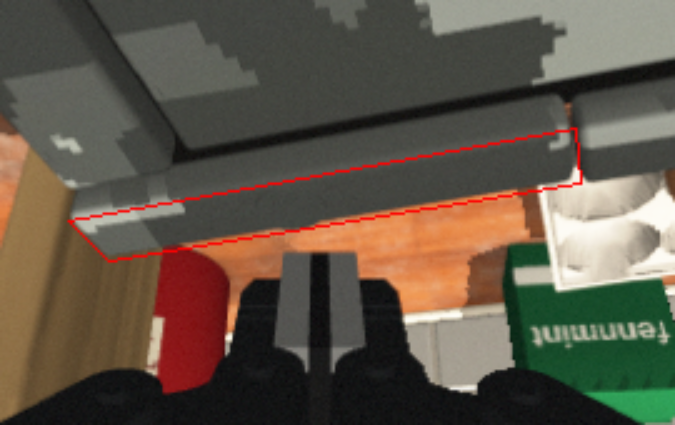

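Call:
{"op": "step_arm", "data": {
  "series": [
    {"dx":-0.0057,"dy":0.0082,"dz":0,"wx":0,"wy":0,"wz":0,"jaw":0.0},
    {"dx":-0.0075,"dy":0.0106,"dz":0,"wx":0,"wy":0,"wz":0,"jaw":0.0},
    {"dx":-0.0092,"dy":0.0131,"dz":0,"wx":0,"wy":0,"wz":0,"jaw":0.0},
    {"dx":-0.0103,"dy":0.0147,"dz":0,"wx":0,"wy":0,"wz":0,"jaw":0.0},
    {"dx":-0.0112,"dy":0.016,"dz":0,"wx":0,"wy":0,"wz":0,"jaw":0.0},
    {"dx":-0.0118,"dy":0.0168,"dz":0,"wx":0,"wy":0,"wz":0,"jaw":0.0}
  ]
}}

```text
clock: 9.3
ee_pos: [0.6063, -0.1377, 0.1449]
orientation: [-1.584, -0.304, -0.656]
ft_force: [-5.0, 2.1, 7.2]
finger_gap: -0.002
```

Run:
```python
from h import *
pos,r,o=pose(); M=r.as_matrix(); q=pos-M[:,0]*.011-O
print(pos, o["ft_force"], o["torque"],"edge stand",np.cos(TH)*q[0]+np.sin(TH)*q[1],-np.sin(TH)*q[0]+np.cos(TH)*q[1],q[2])
snap("wrist","w5")
```

```text
[ 0.60626188 -0.13766054  0.14485969] [-4.97663801  2.11709191  7.19473705] [0.11517089 0.40754419 0.01967507] edge stand 0.056431259065943366 -0.049061062419054974 0.13855911976673907
```

View pics/w5.png

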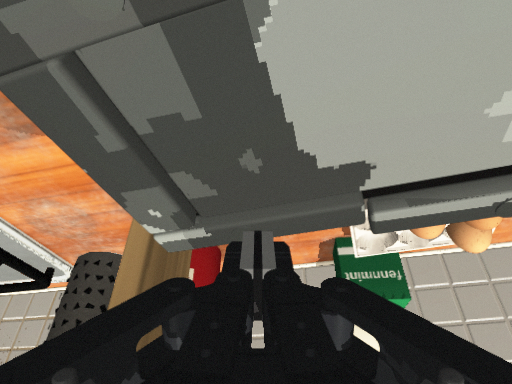

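Force is still at the sliding level, so I push on a little to find the hard stop.

Call:
{"op": "step_arm", "data": {
  "series": [
    {"dx":-0.0012,"dy":0.0016,"dz":0,"wx":0,"wy":0,"wz":0,"jaw":0.0},
    {"dx":-0.002,"dy":0.003,"dz":0,"wx":0,"wy":0,"wz":0,"jaw":0.0},
    {"dx":-0.002,"dy":0.003,"dz":0,"wx":0,"wy":0,"wz":0,"jaw":0.0}
  ]
}}

```text
clock: 9.6
ee_pos: [0.6067, -0.1378, 0.1439]
orientation: [-1.584, -0.307, -0.659]
ft_force: [-8.6, 2.5, 12.1]
finger_gap: -0.001
```

Call:
{"op": "step_arm", "data": {
  "series": [
    {"dx":-0.0015,"dy":0.0025,"dz":0,"wx":0,"wy":0,"wz":0,"jaw":0.0},
    {"dx":-0.003,"dy":0.004,"dz":0,"wx":0,"wy":0,"wz":0,"jaw":0.0},
    {"dx":-0.003,"dy":0.004,"dz":0,"wx":0,"wy":0,"wz":0,"jaw":0.0}
  ]
}}

```text
clock: 9.85
ee_pos: [0.6078, -0.138, 0.1437]
orientation: [-1.583, -0.314, -0.664]
ft_force: [-12.6, 3.2, 20.3]
finger_gap: 0.001
```

Run:
```python
from h import *
t=np.radians(35)
print("lift");rel(S(66,-50,172),Rt(-.235,t,1))
print("over");rel(S(66,55,172),Rt(-.05,t,1))
print("dn");rel(S(66,55,160),Rt(-.05,t,1))
snap("wrist","w6")
```

```text
lift
d [ 0.0155 -0.0237  0.0017] w [0.0002 0.0062 0.0111] rows>= 0.7
over
d [-0.009  -0.0418  0.1022] w [ 0.1072 -0.1447  0.0107] rows>= 2.7
dn
d [-0.016  -0.032   0.1023] w [ 0.1072 -0.1447  0.0107] rows>= 2.6
```

Call:
{"op": "step_arm", "data": {
  "series": [
    {"dx":0.0155,"dy":-0.0237,"dz":0.002,"wx":0,"wy":0,"wz":0,"jaw":0.0},
    {"dx":0.007,"dy":-0.03,"dz":0.03,"wx":0.03,"wy":-0.04,"wz":0.003,"jaw":0.0},
    {"dx":0,"dy":-0.036,"dz":0.065,"wx":0.07,"wy":-0.09,"wz":0.007,"jaw":0.0},
    {"dx":-0.009,"dy":-0.0418,"dz":0.102,"wx":0.107,"wy":-0.145,"wz":0.011,"jaw":0.0},
    {"dx":-0.009,"dy":-0.0418,"dz":0.102,"wx":0.107,"wy":-0.145,"wz":0.011,"jaw":0.0},
    {"dx":-0.016,"dy":-0.032,"dz":0.102,"wx":0.107,"wy":-0.145,"wz":0.011,"jaw":0.0},
    {"dx":-0.016,"dy":-0.032,"dz":0.102,"wx":0.107,"wy":-0.145,"wz":0.011,"jaw":0.0}
  ]
}}

```text
clock: 10.48
ee_pos: [0.5993, -0.031, 0.1589]
orientation: [-1.533, -0.44, -0.514]
ft_force: [-0.6, 0.1, 0.2]
finger_gap: 0.001
```

Run:
```python
from h import *
t=np.radians(35)
rel(S(66,55,141),Rt(-.05,t,1))
p,d,c=snap("wrist","w7")
P=cloud(d,c); pos=get_obs()["ee_pos"]; print(pos,get_obs()["ft_force"])
# rim right now: seated height at S(57,-45)
for x,y in [(57,-30),(57,-20),(57,30),(57,15),(57,80)]:
    u,v=np.round(proj([S(x,y,142)],c)[0]).astype(int)
    if 0<=u<512 and 0<=v<384: print(x,y,u,v,np.nanmedian(P[max(v-2,0):v+3,max(u-2,0):u+3].reshape(-1,3),0).round(4))
```

```text
d [-0.0094  0.0153 -0.0001] w [-0.0003  0.0011 -0.0029] rows>= 0.4
[ 0.59969758 -0.03142089  0.15945743] [ 0.33119659  0.23283814 -0.0268472 ]
57 -30 91 220 [ 0.5995 -0.1186  0.1399]
57 -20 109 219 [ 0.5994 -0.1083  0.1398]
57 30 205 213 [ 0.5864 -0.0551  0.1463]
57 15 176 215 [ 0.5875 -0.0694  0.1465]
57 80 307 206 [ 0.5836 -0.0076  0.1464]
```

View pics/w7.png

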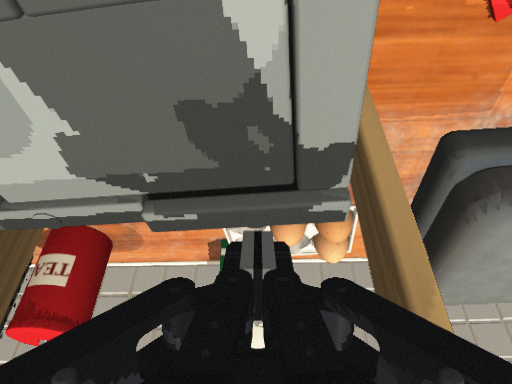

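Call:
{"op": "step_arm", "data": {
  "series": [
    {"dx":-0.0052,"dy":0.006,"dz":0,"wx":0,"wy":0,"wz":0,"jaw":0.0},
    {"dx":-0.0068,"dy":0.0092,"dz":0,"wx":0,"wy":0,"wz":0,"jaw":0.0},
    {"dx":-0.0085,"dy":0.0117,"dz":0,"wx":0,"wy":0,"wz":0,"jaw":0.0},
    {"dx":-0.01,"dy":0.0133,"dz":0,"wx":0,"wy":0,"wz":0,"jaw":0.0},
    {"dx":-0.011,"dy":0.015,"dz":0,"wx":0,"wy":0,"wz":0,"jaw":0.0},
    {"dx":-0.012,"dy":0.0165,"dz":0,"wx":0,"wy":0,"wz":0,"jaw":0.0},
    {"dx":-0.013,"dy":0.018,"dz":0,"wx":0,"wy":0,"wz":0,"jaw":0.0},
    {"dx":-0.014,"dy":0.019,"dz":0,"wx":0,"wy":0,"wz":0,"jaw":0.0},
    {"dx":-0.014,"dy":0.019,"dz":0,"wx":0,"wy":0,"wz":0,"jaw":0.0}
  ]
}}

```text
clock: 11.28
ee_pos: [0.6006, -0.0322, 0.1428]
orientation: [-1.532, -0.449, -0.526]
ft_force: [-28.3, 1.3, 42.0]
finger_gap: 0.0
```

Run:
```python
from h import *
t=np.radians(35)
rel(S(64,55,175),Rt(-.05,t,1));rel(S(-60,55,215),Rt(-.05,t,1))
```

```text
d [ 0.0168 -0.0276  0.0008] w [ 0.0012 -0.      0.0102] rows>= 0.8
d [-0.0601 -0.1317 -0.0135] w [ 0.0012 -0.      0.0102] rows>= 3.5
```

Call:
{"op": "step_arm", "data": {
  "series": [
    {"dx":0.0168,"dy":-0.0276,"dz":0,"wx":0,"wy":0,"wz":0,"jaw":0.0},
    {"dx":-0.01,"dy":-0.05,"dz":0,"wx":0,"wy":0,"wz":0,"jaw":0.0},
    {"dx":-0.03,"dy":-0.085,"dz":-0.008,"wx":0,"wy":0,"wz":0,"jaw":0.0},
    {"dx":-0.06,"dy":-0.132,"dz":-0.0135,"wx":0,"wy":0,"wz":0,"jaw":0.0},
    {"dx":-0.06,"dy":-0.132,"dz":-0.0135,"wx":0,"wy":0,"wz":0,"jaw":0.0}
  ]
}}

```text
clock: 11.7
ee_pos: [0.4703, -0.0395, 0.2156]
orientation: [-1.532, -0.447, -0.526]
ft_force: [-0.7, 0.2, 0.4]
finger_gap: 0.002
```

Run:
```python
from h import *
p,d,c=snap("wrist","w8")
P=cloud(d,c); print(get_obs()["ee_pos"])
for x,y in [(57,-60),(57,-30),(57,30),(57,70),(-52,-55),(-52,-20),(-52,20),(-52,55)]:
    u,v=np.round(proj([S(x,y,140)],c)[0]).astype(int)
    if 0<=u<512 and 0<=v<384: print(x,y,u,v,np.nanmedian(P[max(v-2,0):v+3,max(u-2,0):u+3].reshape(-1,3),0).round(4))
```

```text
[ 0.47019442 -0.03959655  0.2162447 ]
57 -60 151 243 [ 0.5979 -0.1456  0.1407]
57 -30 182 241 [ 0.5965 -0.1163  0.1398]
57 30 246 238 [ 0.4533 -0.0436  0.2194]
57 70 290 235 [ 0.5903 -0.0167  0.1399]
-52 -55 99 165 [ 0.4883 -0.1476  0.1411]
-52 -20 148 161 [ 0.4878 -0.1136  0.1398]
-52 20 207 156 [ 0.4847 -0.0735  0.1401]
-52 55 260 152 [ 0.4825 -0.0386  0.1404]
```

View pics/w8.png

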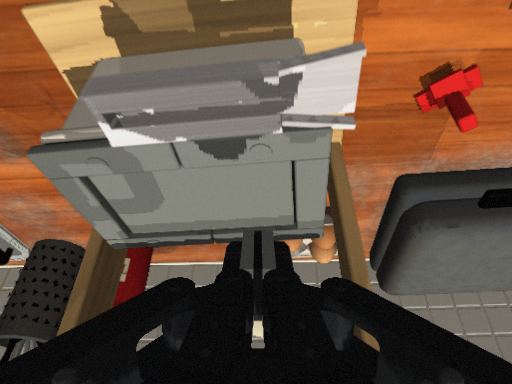

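Run:
```python
from h import *
rel([.48,.29,.22],Rt(0,0,1))
```

```text
d [-0.0036 -0.0076  0.3297] w [ 0.0171 -0.0499  0.6213] rows>= 7.9
```

Call:
{"op": "step_arm", "data": {
  "series": [
    {"dx":-0.004,"dy":-0.008,"dz":0.04,"wx":0,"wy":0,"wz":0.1,"jaw":0.06},
    {"dx":-0.004,"dy":-0.008,"dz":0.08,"wx":0,"wy":0,"wz":0.2,"jaw":0.06},
    {"dx":-0.004,"dy":-0.008,"dz":0.12,"wx":0.005,"wy":-0.01,"wz":0.3,"jaw":0.06},
    {"dx":-0.004,"dy":-0.008,"dz":0.16,"wx":0.01,"wy":-0.02,"wz":0.4,"jaw":0.06},
    {"dx":-0.004,"dy":-0.008,"dz":0.2,"wx":0.015,"wy":-0.03,"wz":0.5,"jaw":0.06},
    {"dx":-0.004,"dy":-0.008,"dz":0.24,"wx":0.017,"wy":-0.05,"wz":0.6,"jaw":0.06},
    {"dx":-0.004,"dy":-0.008,"dz":0.28,"wx":0.017,"wy":-0.05,"wz":0.621,"jaw":0.06},
    {"dx":-0.004,"dy":-0.008,"dz":0.32,"wx":0.017,"wy":-0.05,"wz":0.621,"jaw":0.06},
    {"dx":-0.004,"dy":-0.008,"dz":0.33,"wx":0.017,"wy":-0.05,"wz":0.621,"jaw":0.06},
    {"dx":-0.004,"dy":-0.008,"dz":0.33,"wx":0.017,"wy":-0.05,"wz":0.621,"jaw":0.06},
    {"dx":-0.004,"dy":-0.008,"dz":0.33,"wx":0.017,"wy":-0.05,"wz":0.621,"jaw":0.06}
  ]
}}

```text
clock: 12.67
ee_pos: [0.4797, 0.2909, 0.2189]
orientation: [-1.572, -0.0, 0.002]
ft_force: [0.3, -1.1, 0.0]
finger_gap: 0.703
```

Run:
```python
from h import *
p,d,c=snap("wrist","w9"); print(pose()[0],pose()[2]["qpos"].round(3))
cv2.imwrite("pics/w9b.png",cv2.resize(p,None,fx=1.5,fy=1.5,interpolation=cv2.INTER_CUBIC))
```

```text
[0.4795388  0.28984941 0.21919087] [ 5.240e-01  3.050e-01  1.617e+00 -1.000e-03  1.221e+00 -1.047e+00]
```

View pics/w9b.png

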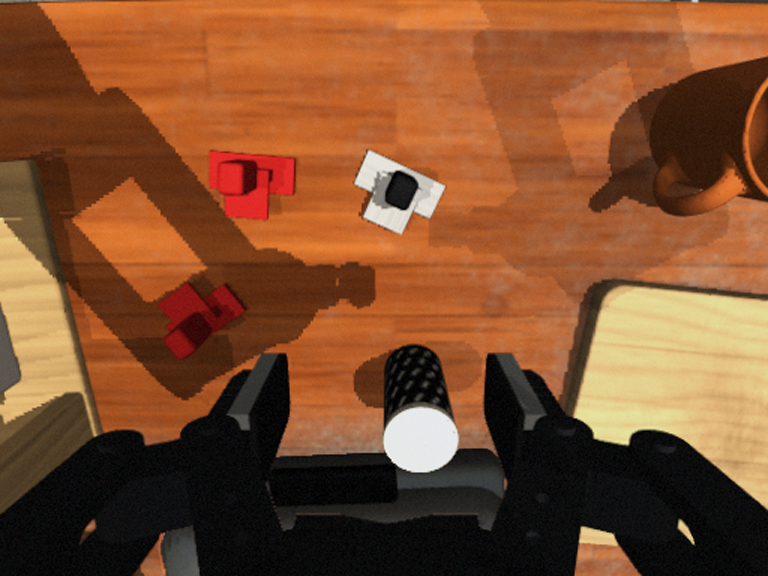

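Run:
```python
from h import *
p,d,c=load("w9")
cv2.imwrite("pics/w9c.png",cv2.resize(p[90:165,225:305],None,fx=9,fy=9,interpolation=cv2.INTER_CUBIC))
```

```text
(no output)
```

View pics/w9c.png

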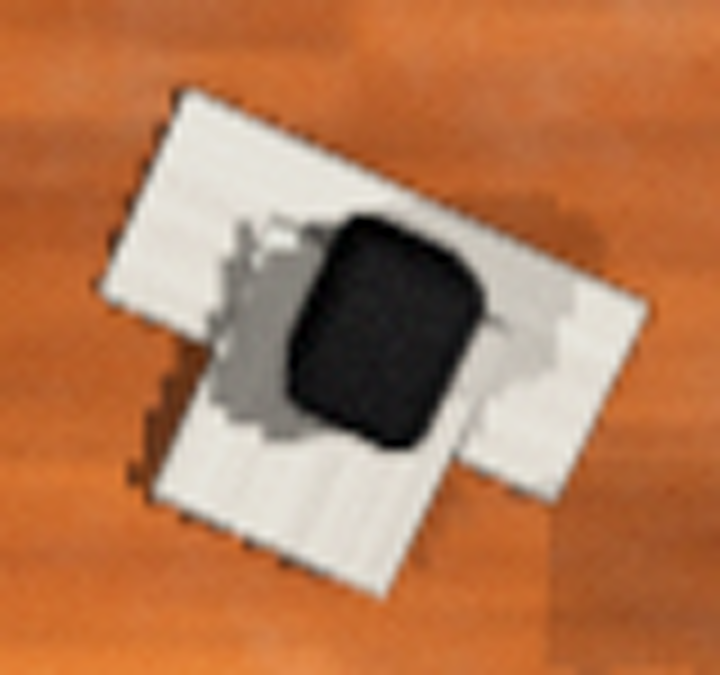

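Run:
```python
from h import *
p,d,c=load("w9")
def px(a): return (np.array(a,float)+.5)/9-.5+np.array([225,90])
F=ray(px([[185,90],[648,303],[556,500],[100,290]]),c,.006)[:,:2]
print(F.round(4), "ctr",F.mean(0).round(4)); 
yl=(F[1]-F[0]+F[2]-F[3])/2; print(np.linalg.norm(yl),"y dir",np.degrees(np.arctan2(-yl[0],yl[1])))
w=(F[2]-F[1]+F[3]-F[0])/2; print(np.linalg.norm(w),"x dir",np.degrees(np.arctan2(w[1],w[0])))
T=ray(px([[155,495],[383,597]]),c,.0185)[:,:2].mean(0); print("tongue tip",T.round(4), T-F.mean(0))
K=ray(px([[388,330]]),c,.056); print("knob top",K.round(4))
```

```text
[[0.417  0.2776]
 [0.4412 0.3317]
 [0.4645 0.3215]
 [0.4398 0.2674]] ctr [0.4406 0.2995]
0.05936334730969167 y dir -24.305613593034312
0.025174833869749388 x dir -23.90825475357296
tongue tip [0.4679 0.2874] [ 0.02728614 -0.01217322]
knob top [[0.4392 0.2998 0.056 ]]
```

Run:
```python
from h import *
p,d,c=load("w9"); print("red knob",ray([[157,119]],c,.056).round(3), "red foot end", ray([[196,117]],c,.006).round(3))
rel([.440,.2996,.090],Rt(-.422,0,1));rel([.440,.2996,.024],Rt(-.422,0,1))
```

```text
red knob [[0.433 0.199 0.056]] red foot end [[0.435 0.226 0.006]]
d [-0.0394  0.1292  0.01  ] w [ 0.0017  0.4222 -0.0005] rows>= 3.4
d [-0.0394  0.1952  0.0101] w [ 0.0017  0.4222 -0.0005] rows>= 4.8
```

Call:
{"op": "step_arm", "data": {
  "series": [
    {"dx":-0.02,"dy":0.03,"dz":0.005,"wx":0,"wy":0.12,"wz":0,"jaw":0.045},
    {"dx":-0.0394,"dy":0.06,"dz":0.01,"wx":0.002,"wy":0.24,"wz":0,"jaw":0.045},
    {"dx":-0.0394,"dy":0.09,"dz":0.01,"wx":0.002,"wy":0.36,"wz":0,"jaw":0.045},
    {"dx":-0.0394,"dy":0.11,"dz":0.01,"wx":0.002,"wy":0.422,"wz":0,"jaw":0.045},
    {"dx":-0.0394,"dy":0.12,"dz":0.01,"wx":0.002,"wy":0.422,"wz":0,"jaw":0.045},
    {"dx":-0.0394,"dy":0.12,"dz":0.01,"wx":0.002,"wy":0.422,"wz":0,"jaw":0.045}
  ]
}}

```text
clock: 13.22
ee_pos: [0.4391, 0.2976, 0.0974]
orientation: [-1.548, 0.334, -0.328]
ft_force: [-0.2, 0.3, 0.6]
finger_gap: 0.531
```

Run:
```python
from h import *
rel([.440,.2996,.024],Rt(-.422,0,1)); p,d,c=snap("wrist","w10")
cv2.imwrite("pics/w10b.png",cv2.resize(p,None,fx=1.5,fy=1.5,interpolation=cv2.INTER_CUBIC))
```

```text
d [0.0002 0.0734 0.0024] w [ 0.0037  0.0002 -0.0027] rows>= 1.8
```

View pics/w10b.png

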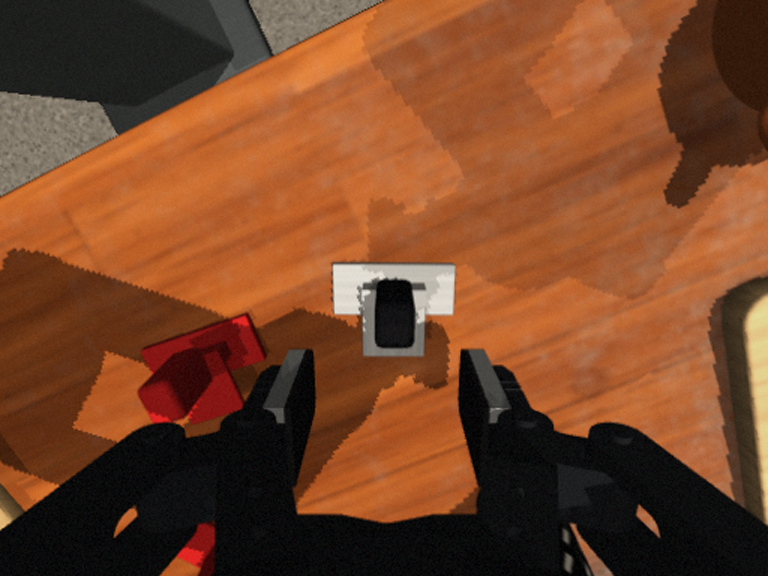

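Call:
{"op": "step_arm", "data": {
  "series": [
    {"dx":0,"dy":0.03,"dz":0.0024,"wx":0.003,"wy":0,"wz":-0.003,"jaw":0.045},
    {"dx":0,"dy":0.055,"dz":0.0024,"wx":0.003,"wy":0,"wz":-0.003,"jaw":0.045},
    {"dx":0,"dy":0.073,"dz":0.0024,"wx":0.003,"wy":0,"wz":-0.003,"jaw":0.045},
    {"dx":0,"dy":0.073,"dz":0.0024,"wx":0.003,"wy":0,"wz":-0.003,"jaw":0.045},
    {"dx":0,"dy":0.073,"dz":0.0024,"wx":0.003,"wy":0,"wz":-0.003,"jaw":0.03},
    {"dx":0,"dy":0.073,"dz":0.0024,"wx":0.003,"wy":0,"wz":-0.003,"jaw":0.01},
    {"dx":0,"dy":0.073,"dz":0.0024,"wx":0.003,"wy":0,"wz":-0.003,"jaw":0.005},
    {"dx":0,"dy":0.073,"dz":0.0024,"wx":0.003,"wy":0,"wz":-0.003,"jaw":0.005},
    {"dx":0,"dy":0.073,"dz":0.0024,"wx":0.003,"wy":0,"wz":-0.003,"jaw":0.005}
  ],
  "squeeze": 40
}}

```text
clock: 14.02
ee_pos: [0.4428, 0.3014, 0.0282]
orientation: [-1.541, 0.326, -0.335]
ft_force: [0.9, -0.5, 7.3]
finger_gap: 0.18
```

Run:
```python
from h import *
print(pose()[0],pose()[2]["finger_gap"]*85.4); p,d,c=snap("wrist","w11")
cv2.imwrite("pics/w11b.png",p[120:300,120:400])
print("lift", rel([.44,.2996,.09],Rt(-.422,0,1)))
```

```text
[0.44276129 0.30144651 0.02820382] 15.395756947687717
d [-0.0014 -0.0618 -0.0025] w [-0.0059  0.0007  0.0049] rows>= 1.5
lift (array([-0.00144274, -0.0618477 , -0.00245867]), array([-0.00586598,  0.00065516,  0.0048728 ]))
```

View pics/w11b.png

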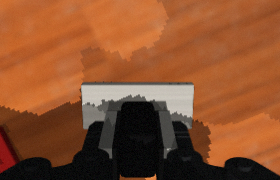

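Call:
{"op": "step_arm", "data": {
  "series": [
    {"dx":0,"dy":-0.02,"dz":0,"wx":0,"wy":0,"wz":0,"jaw":0.005},
    {"dx":0,"dy":-0.05,"dz":0,"wx":0,"wy":0,"wz":0,"jaw":0.005},
    {"dx":0,"dy":-0.08,"dz":0,"wx":0,"wy":0,"wz":0,"jaw":0.005},
    {"dx":0,"dy":-0.11,"dz":0,"wx":0,"wy":0,"wz":0,"jaw":0.005},
    {"dx":0,"dy":-0.11,"dz":0,"wx":0,"wy":0,"wz":0,"jaw":0.005}
  ]
}}

```text
clock: 14.48
ee_pos: [0.4452, 0.3033, 0.1449]
orientation: [-1.531, 0.318, -0.342]
ft_force: [0.3, 0.3, -1.1]
finger_gap: 0.176
```

Run:
```python
from h import *
print(pose()[0],pose()[2]["ft_force"]); p,d,c=snap("wrist","w12")
cv2.imwrite("pics/w12b.png",cv2.resize(p[170:290,150:360],None,fx=3.8,fy=3.8,interpolation=cv2.INTER_CUBIC))
```

```text
[0.44518601 0.30326444 0.14487596] [ 0.25671104  0.31555903 -1.12098565]
```

View pics/w12b.png

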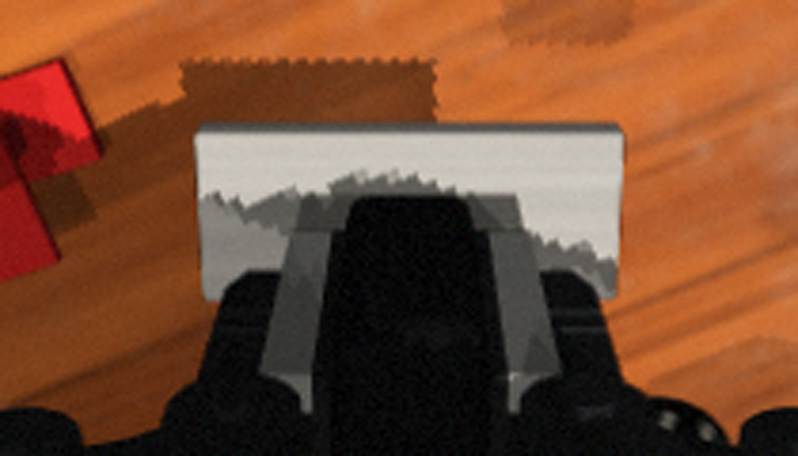

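Run:
```python
from h import *
p,d,c=load("w12"); P=cloud(d,c)
pos,r,o=pose()
f=lambda a:np.round((np.array(a)+.5)/3.8-.5+[150,170]).astype(int)
a=f([210,140]); b=f([610,180])
q=P[a[1]:b[1]+1,a[0]:b[0]+1].reshape(-1,3)
q=q[np.isfinite(q[:,2])]
med=np.median(q[:,2]); q=q[abs(q[:,2]-med)<.006]
print(len(q),q.mean(0).round(4),q.std(0).round(4))
A=np.c_[q[:,:2]-q[:,:2].mean(0),np.ones(len(q))]; s=np.linalg.lstsq(A,q[:,2],rcond=None)[0]; print("slope",s.round(3))
z=s[2]; u=(np.array([[195.,130],[622,130],[204,297],[615,297]])+.5)/3.8-.5+[150,170]
W=ray(u,c,z); print(W.round(4)); e=W[1]-W[0]; print("len",np.linalg.norm(e),"ydir",np.degrees(np.arctan2(-e[0],e[1])))
t=r.inv().apply(W-pos); print("tool frame",t.round(4)); M=r.as_matrix(); print(M.round(3)); print("tool yaw",np.degrees(np.arctan2(M[1,0],M[0,0])))
```

```text
1265 [0.4361 0.3077 0.1225] [0.0069 0.0148 0.0006]
slope [-0.02   0.025  0.122]
[[0.4199 0.2825 0.1225]
 [0.4444 0.3362 0.1225]
 [0.4432 0.272  0.1225]
 [0.468  0.3259 0.1225]]
len 0.05902286760321633 ydir -24.51304358239516
tool frame [[-0.0139  0.0191 -0.0283]
 [-0.0135  0.0199  0.0308]
 [ 0.0116  0.0194 -0.0283]
 [ 0.0122  0.0202  0.031 ]]
[[ 0.913  0.014  0.409]
 [-0.409  0.008  0.913]
 [ 0.01  -1.     0.013]]
tool yaw -24.13298664788872
```

Run:
```python
from h import *
for tag,(u0,v0,u1,v1) in [("w12",(150,120,330,180)),("w9",(230,60,400,200)),("w8",(0,0,0,0))]:
    if u1==0: continue
    p,d,c=load(tag); P=cloud(d,c); q=P[v0:v1,u0:u1].reshape(-1,3); q=q[np.isfinite(q[:,2])&(abs(q[:,2])<.008)]
    A=np.c_[q[:,:2]-q[:,:2].mean(0),np.ones(len(q))]; print(tag,len(q),np.linalg.lstsq(A,q[:,2],rcond=None)[0].round(4))
rel([.44,.2996,.20],Rt(-.422,0,1))
# target pre-insert: bar centre at stand (-88,112), underside z .1345+..
off=np.array([-.001,.0284,.0013])
def tgt(y,zu): 
    Rg=Rt(TH,0,1); return S(-88,y,zu)-Rg.apply(off),Rg
for y,zu in [(125,170),(112,132)]:
    pt,Rg=tgt(y,zu); print(pt.round(4)); rel(pt,Rg)
```

```text
w12 10762 [-0.0007 -0.0001 -0.0002]
w9 22622 [-0.0016 -0.0044  0.0001]
d [-0.0019 -0.0579 -0.0034] w [-0.0133  0.0009  0.0096] rows>= 1.4
[0.4432 0.0275 0.1984]
d [ 0.1123 -0.0585 -0.2504] w [-0.0107 -0.4857  0.0126] rows>= 6.7
[0.444  0.0146 0.1604]
d [ 0.118  -0.0206 -0.2624] w [-0.0107 -0.4857  0.0126] rows>= 6.9
```

```bash
cat >> h.py <<'E'
def bar_setup():
    p,d,c=load("w12")
    M=np.load("w12M.npy")
    n=np.array([.02,-.025,1]); n/=np.linalg.norm(n)
    y=np.array([.4444-.4199,.3362-.2825,0]); y-=n*(n@y); y/=np.linalg.norm(y); x=np.cross(y,n)
    Rb=R.from_matrix(np.c_[x,y,n]); return R.from_matrix(M).inv()*Rb
OFF=np.array([-.001,.0256+.0,.0013])  # underside centre in tool frame
E
python3 - <<'E'
from h import *
pos,r,o=pose(); np.save("w12M.npy",r.as_matrix())
B=bar_setup(); print(B.as_rotvec().round(3)); 
# recompute underside centre: foot top corners in tool frame mean, then 6mm along -bar z
ft=np.array([-.0009,.01965,.0013]); under=ft+B.apply([0,0,-.006]); print("under",under.round(4), pos[2]-.1225)
Rg=R.from_rotvec([0,0,TH])*B.inv()
for y,zu in [(125,165),(112,132)]:
    pt=S(-88,y,zu)-Rg.apply(under); print(pt.round(4)); rel(pt,Rg)
E
sed -i 's/^OFF=.*/OFF=np.array([-.0009,.0257,.0013])/' h.py
```

```text
[1.572 0.036 0.024]
under [-0.0011  0.0256  0.0013] 0.01962352013890059
[0.4424 0.0275 0.1907]
d [ 0.1115 -0.0508 -0.2509] w [-0.0026 -0.4932 -0.0249] rows>= 6.7
[0.4432 0.0145 0.1577]
d [ 0.1172 -0.0179 -0.2628] w [-0.0026 -0.4932 -0.0249] rows>= 6.9
```

Run:
```python
from h import *
pos,r,o=pose(); print(pos.round(4),o["orientation"].round(3),o["ft_force"].round(1))
# take fresh snapshot when still; repeat measure
pos,r,o=pose(); p,d,c=snap("wrist","w13"); print(pos, o["qvel"].round(3)); M=r.as_matrix()
P=cloud(d,c)
f=lambda a:np.round((np.array(a)+.5)/3.8-.5+[150,170]).astype(int)
a=f([210,140]); b=f([610,180])
q=P[a[1]:b[1]+1,a[0]:b[0]+1].reshape(-1,3); q=q[np.isfinite(q[:,2])]; q=q[abs(q[:,2]-np.median(q[:,2]))<.006]
A=np.c_[q[:,:2]-q[:,:2].mean(0),np.ones(len(q))]; s=np.linalg.lstsq(A,q[:,2],rcond=None)[0]; print("slope",s.round(4), s[2]-pos[2])
T=np.linalg.inv(c["camera_from_world"]); print("cam in tool",r.inv().apply(T[:3,3]-pos).round(4))
cv2.imwrite("pics/w13b.png",cv2.resize(p[170:290,150:360],None,fx=3.8,fy=3.8,interpolation=cv2.INTER_CUBIC))
np.save("w13M.npy",M); np.save("w13s.npy",s)
```

```text
[0.4439 0.3024 0.1421] [-1.534  0.32  -0.339] [-1.   0.4 -1.4]
[0.44389343 0.30240719 0.14212352] [ 0.001  0.048  0.074  0.    -0.015 -0.001]
slope [-0.0128  0.0188  0.1198] -0.022351489757581194
cam in tool [-0.0721 -0.1425 -0.    ]
```

View pics/w13b.png

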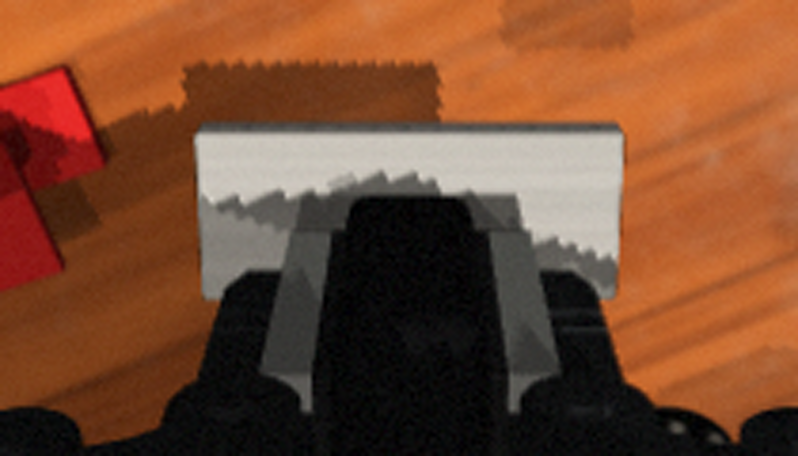

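```bash
cat > bar.py <<'E'
from h import *
def setup():
    p,d,c=load("w13"); M=np.load("w13M.npy"); s=np.load("w13s.npy")
    pos=np.array([0.44389343,0.30240719,0.14212352]); r=R.from_matrix(M)
    u=(np.array([[195.,130],[622,130],[204,297],[615,297]])+.5)/3.8-.5+[150,170]
    W=ray(u,c,s[2]); 
    n=np.array([-s[0],-s[1],1]); n/=np.linalg.norm(n)
    y=W[1]-W[0]; y-=n*(n@y); y/=np.linalg.norm(y); x=np.cross(y,n)
    B=r.inv()*R.from_matrix(np.c_[x,y,n])
    under=r.inv().apply(W.mean(0)-n*.006-pos)
    return B,under
B,under=setup()
def goal(y,zu,x=-88): 
    Rg=R.from_rotvec([0,0,TH])*B.inv(); return S(x,y,zu)-Rg.apply(under),Rg
def barpose():
    pos,r,o=pose(); b=pos+r.apply(under); q=b-O
    Rb=r*B; m=Rb.as_matrix()
    print("bar stand x %.1f y %.1f z %.1f"%((np.cos(TH)*q[0]+np.sin(TH)*q[1])*1e3,(-np.sin(TH)*q[0]+np.cos(TH)*q[1])*1e3,q[2]*1e3),"yaw err",(np.arctan2(m[1,0],m[0,0])-TH).round(3),"n",m[:,2].round(3),"F",o["ft_force"].round(1),"t",o["clock"])
E
python3 - <<'E'
from bar import *
print(B.as_rotvec().round(4),under.round(4)); barpose()
for y,zu in [(135,165),(112,133)]:
    pt,Rg=goal(y,zu); print(pt.round(4)); rel(pt,Rg)
E
```

```text
[1.5693 0.0272 0.0183] [-0.002   0.0283 -0.0001]
bar stand x -71.6 y 398.1 z 111.5 yaw err -0.491 n [ 0.017 -0.016  1.   ] F [-0.7  0.1 -1.4] t 14.5833
[0.4427 0.0389 0.1934]
d [ 0.1079 -0.0549 -0.239 ] w [ 0.0012 -0.4915 -0.0191] rows>= 6.4
[0.4442 0.016  0.1614]
d [ 0.1184 -0.0231 -0.2597] w [ 0.0012 -0.4915 -0.0191] rows>= 6.9
```

Call:
{"op": "step_arm", "data": {
  "series": [
    {"dx":0.005,"dy":-0.03,"dz":-0.01,"wx":0,"wy":-0.04,"wz":0,"jaw":0.005},
    {"dx":0.02,"dy":-0.055,"dz":-0.03,"wx":0,"wy":-0.12,"wz":-0.005,"jaw":0.005},
    {"dx":0.035,"dy":-0.055,"dz":-0.065,"wx":0,"wy":-0.22,"wz":-0.01,"jaw":0.005},
    {"dx":0.05,"dy":-0.055,"dz":-0.1,"wx":0,"wy":-0.32,"wz":-0.01,"jaw":0.005},
    {"dx":0.065,"dy":-0.055,"dz":-0.135,"wx":0,"wy":-0.41,"wz":-0.015,"jaw":0.005},
    {"dx":0.08,"dy":-0.055,"dz":-0.17,"wx":0.001,"wy":-0.491,"wz":-0.019,"jaw":0.005},
    {"dx":0.095,"dy":-0.055,"dz":-0.205,"wx":0.001,"wy":-0.491,"wz":-0.019,"jaw":0.005},
    {"dx":0.108,"dy":-0.055,"dz":-0.23,"wx":0.001,"wy":-0.491,"wz":-0.019,"jaw":0.005},
    {"dx":0.108,"dy":-0.055,"dz":-0.239,"wx":0.001,"wy":-0.491,"wz":-0.019,"jaw":0.005},
    {"dx":0.108,"dy":-0.055,"dz":-0.239,"wx":0.001,"wy":-0.491,"wz":-0.019,"jaw":0.005},
    {"dx":0.108,"dy":-0.055,"dz":-0.239,"wx":0.001,"wy":-0.491,"wz":-0.019,"jaw":0.005}
  ]
}}

```text
clock: 15.5
ee_pos: [0.4421, 0.0391, 0.1926]
orientation: [-1.567, -0.075, 0.033]
ft_force: [-0.3, 0.7, -1.4]
finger_gap: 0.179
```

Run:
```python
from bar import *
barpose()
p,d,c=snap("wrist","w14"); barpose()
pt,Rg=goal(112,134); rel(pt,Rg)
cv2.imwrite("pics/w14b.png",cv2.resize(p,None,fx=1.5,fy=1.5,interpolation=cv2.INTER_CUBIC))
snap("scene","s14")
```

```text
bar stand x -88.6 y 135.3 z 164.2 yaw err -0.002 n [ 0.002 -0.     1.   ] F [-0.3  0.7 -1.4] t 15.5
bar stand x -88.2 y 135.8 z 164.4 yaw err -0.0 n [ 0.001 -0.     1.   ] F [ 0.3  0.3 -1.1] t 15.55
d [-0.0008  0.0304 -0.0239] w [-0.0006 -0.0003 -0.0015] rows>= 0.9
```

View pics/w14b.png

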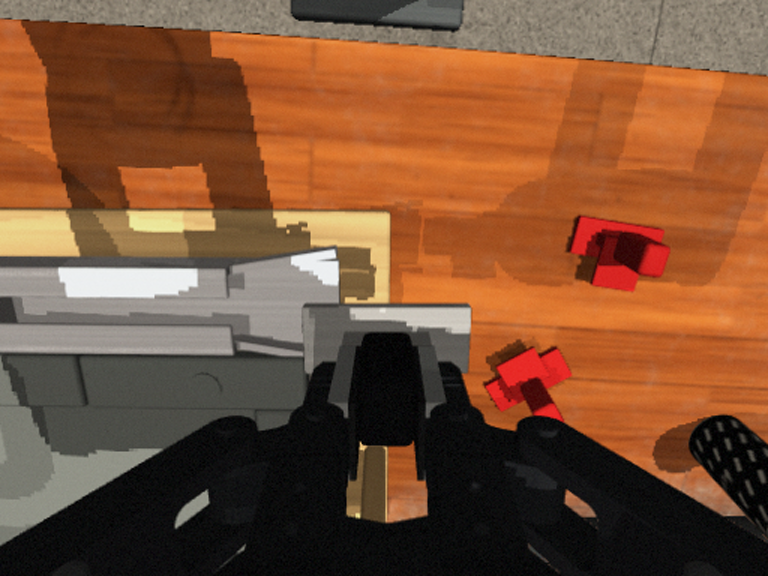

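Run:
```python
from bar import *
p,d,c=load("w14")
f=1.5
print("model slot corners", ((proj([S(-94,70,142.5),S(-82,70,142.5),S(-106.7,70,142.5),S(-69.3,70,142.5)],c)+.5)*f-.5).round(1).tolist())
print("model landing end", ((proj([S(-107,114,129.5),S(-88,114,129.5),S(-69,114,129.5)],c)+.5)*f-.5).round(1).tolist())
# foot corners model (top at 170.4)
pos,r,o=pose()
foot=[pos+r.apply(under)+(r*B).apply(v) for v in ([-.013,-.03,.006],[-.013,.03,.006],[.013,.03,.006],[.013,-.03,.006])]
print("foot", ((proj(foot,c)+.5)*f-.5).round(1).tolist())
cv2.imwrite("pics/w14c.png",cv2.resize(p[155:260,100:330],None,fx=3.4,fy=3.4,interpolation=cv2.INTER_CUBIC))
```

```text
model slot corners [[226.1, 298.7], [228.9, 325.8], [223.1, 268.8], [231.8, 353.5]]
model landing end [[336.1, 259.6], [337.3, 301.7], [338.4, 341.6]]
foot [[302.7, 307.7], [474.6, 308.0], [470.4, 374.4], [306.3, 374.1]]
```

View pics/w14c.png

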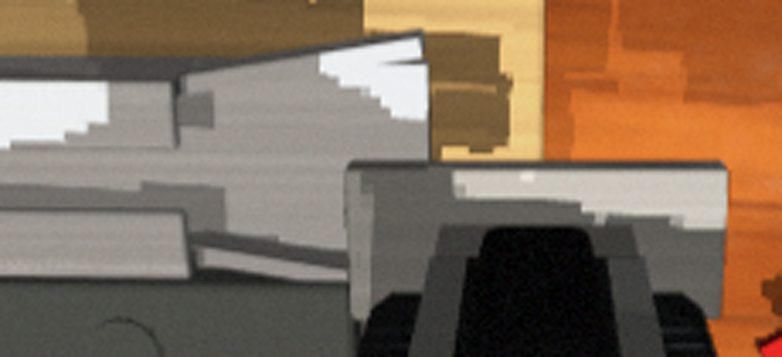

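Call:
{"op": "step_arm", "data": {
  "series": [
    {"dx":-0.001,"dy":0.01,"dz":-0.02,"wx":0,"wy":0,"wz":-0.001,"jaw":0.005},
    {"dx":-0.001,"dy":0.023,"dz":-0.024,"wx":0,"wy":0,"wz":-0.001,"jaw":0.005},
    {"dx":-0.001,"dy":0.03,"dz":-0.024,"wx":0,"wy":0,"wz":-0.001,"jaw":0.005},
    {"dx":-0.001,"dy":0.032,"dz":-0.024,"wx":0,"wy":0,"wz":-0.001,"jaw":0.005},
    {"dx":-0.001,"dy":0.032,"dz":-0.024,"wx":0,"wy":0,"wz":-0.001,"jaw":0.005}
  ]
}}

```text
clock: 16.02
ee_pos: [0.444, 0.0171, 0.1604]
orientation: [-1.567, -0.078, 0.035]
ft_force: [0.3, -0.0, -0.8]
finger_gap: 0.184
```

Run:
```python
from bar import *
barpose()
p,d,c=snap("wrist","w15"); barpose()
for y in (112,100,80): print(y);pt,Rg=goal(y,131.3); rel(pt,Rg)
cv2.imwrite("pics/w15c.png",cv2.resize(p[145:270,60:330],None,fx=2.9,fy=2.9,interpolation=cv2.INTER_CUBIC))
```

```text
bar stand x -88.2 y 113.2 z 132.0 yaw err 0.002 n [ 0.002 -0.001  1.   ] F [ 0.3 -0.  -0.8] t 16.0167
bar stand x -87.7 y 113.1 z 132.5 yaw err 0.002 n [ 0.    -0.001  1.   ] F [-0.8 -0.4  0.1] t 16.0667
112
d [-0.0003  0.0012 -0.0011] w [-0.0008  0.002  -0.0004] rows>= 0.0
100
d [-0.0004  0.0012 -0.0131] w [-0.0008  0.002  -0.0004] rows>= 0.3
80
d [-0.0006  0.0011 -0.0331] w [-0.0008  0.002  -0.0004] rows>= 0.8
```

View pics/w15c.png

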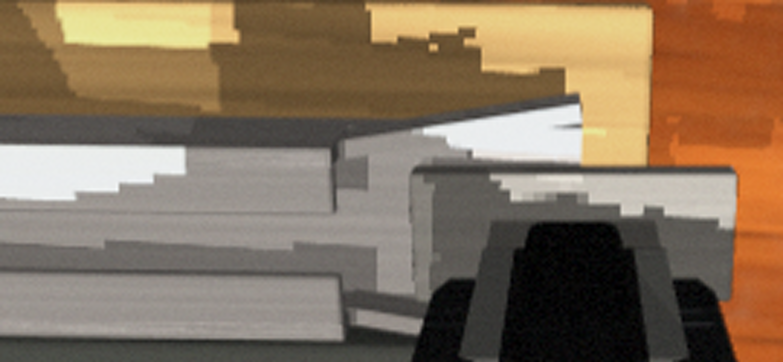

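Call:
{"op": "step_arm", "data": {
  "series": [
    {"dx":0,"dy":0.001,"dz":-0.001,"wx":0,"wy":0.001,"wz":0,"jaw":0.005},
    {"dx":0,"dy":0.001,"dz":-0.008,"wx":0,"wy":0.001,"wz":0,"jaw":0.005},
    {"dx":0,"dy":0.001,"dz":-0.015,"wx":0,"wy":0.001,"wz":0,"jaw":0.005},
    {"dx":0,"dy":0.001,"dz":-0.022,"wx":0,"wy":0.001,"wz":0,"jaw":0.005},
    {"dx":0,"dy":0.001,"dz":-0.03,"wx":0,"wy":0.001,"wz":0,"jaw":0.005},
    {"dx":0,"dy":0.001,"dz":-0.03,"wx":0,"wy":0.001,"wz":0,"jaw":0.005}
  ]
}}

```text
clock: 16.57
ee_pos: [0.4468, -0.0144, 0.16]
orientation: [-1.568, -0.077, 0.032]
ft_force: [-0.2, 0.2, -0.4]
finger_gap: 0.182
```

Run:
```python
from bar import *
barpose()
p,d,c=snap("wrist","w16"); barpose()
for y in (60,40,20,0): print(y);pt,Rg=goal(y,131); rel(pt,Rg)
cv2.imwrite("pics/w16c.png",cv2.resize(p[145:270,60:330],None,fx=2.9,fy=2.9,interpolation=cv2.INTER_CUBIC))
```

```text
bar stand x -87.3 y 81.5 z 131.6 yaw err -0.001 n [-0. -0.  1.] F [-0.2  0.2 -0.4] t 16.5667
bar stand x -87.4 y 82.1 z 131.6 yaw err -0.001 n [ 0.    -0.001  1.   ] F [-0.3  0.7 -0.5] t 16.6167
60
d [-0.0007  0.0005 -0.0221] w [-0.0007 -0.001  -0.    ] rows>= 0.5
40
d [-0.0008  0.0005 -0.0421] w [-0.0007 -0.001  -0.    ] rows>= 1.0
20
d [-0.0009  0.0004 -0.0621] w [-0.0007 -0.001  -0.    ] rows>= 1.5
0
d [-0.001   0.0004 -0.0821] w [-0.0007 -0.001  -0.    ] rows>= 2.0
```

View pics/w16c.png

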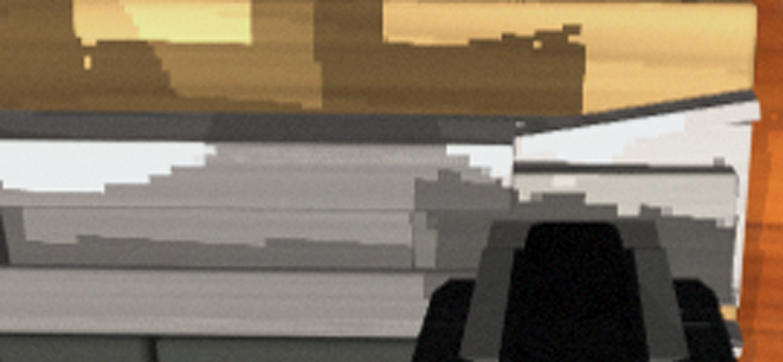

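Call:
{"op": "step_arm", "data": {
  "series": [
    {"dx":-0.0005,"dy":0.0005,"dz":-0.01,"wx":0,"wy":-0.001,"wz":0,"jaw":0.005},
    {"dx":-0.0006,"dy":0.0005,"dz":-0.02,"wx":0,"wy":-0.001,"wz":0,"jaw":0.005},
    {"dx":-0.0007,"dy":0.0005,"dz":-0.03,"wx":0,"wy":-0.001,"wz":0,"jaw":0.005},
    {"dx":-0.0008,"dy":0.0005,"dz":-0.04,"wx":0,"wy":-0.001,"wz":0,"jaw":0.005},
    {"dx":-0.0009,"dy":0.0005,"dz":-0.05,"wx":0,"wy":-0.001,"wz":0,"jaw":0.005},
    {"dx":-0.001,"dy":0.0005,"dz":-0.06,"wx":0,"wy":-0.001,"wz":0,"jaw":0.005},
    {"dx":-0.001,"dy":0.0005,"dz":-0.068,"wx":0,"wy":-0.001,"wz":0,"jaw":0.005},
    {"dx":-0.001,"dy":0.0005,"dz":-0.074,"wx":0,"wy":-0.001,"wz":0,"jaw":0.005},
    {"dx":-0.001,"dy":0.0005,"dz":-0.078,"wx":0,"wy":-0.001,"wz":0,"jaw":0.005},
    {"dx":-0.001,"dy":0.0005,"dz":-0.078,"wx":0,"wy":-0.001,"wz":0,"jaw":0.005}
  ]
}}

```text
clock: 17.45
ee_pos: [0.4512, -0.0925, 0.1592]
orientation: [-1.567, -0.077, 0.032]
ft_force: [0.3, -1.1, -1.2]
finger_gap: 0.18
```

Run:
```python
from bar import *
barpose()
for y in (0,-3): print(y);pt,Rg=goal(y,130.3); rel(pt,Rg)
```

```text
bar stand x -87.9 y 3.4 z 130.8 yaw err -0.001 n [ 0.    -0.001  1.   ] F [ 0.3 -1.1 -1.2] t 17.45
0
d [-0.0001  0.0005 -0.0033] w [-0.0005 -0.0008 -0.    ] rows>= 0.1
-3
d [-0.0001  0.0005 -0.0063] w [-0.0005 -0.0008 -0.    ] rows>= 0.2
```

Call:
{"op": "step_arm", "data": {
  "series": [
    {"dx":0,"dy":0.0005,"dz":-0.002,"wx":0,"wy":0,"wz":0,"jaw":0.005},
    {"dx":0,"dy":0.0005,"dz":-0.0035,"wx":0,"wy":0,"wz":0,"jaw":0.005},
    {"dx":0,"dy":0.0005,"dz":-0.005,"wx":0,"wy":0,"wz":0,"jaw":0.005},
    {"dx":0,"dy":0.0005,"dz":-0.006,"wx":0,"wy":0,"wz":0,"jaw":0.005},
    {"dx":0,"dy":0.0005,"dz":-0.006,"wx":0,"wy":0,"wz":0,"jaw":0.005}
  ]
}}

```text
clock: 17.87
ee_pos: [0.4514, -0.0956, 0.1589]
orientation: [-1.561, -0.075, 0.03]
ft_force: [1.0, 9.5, 1.0]
finger_gap: 0.183
```

Run:
```python
from bar import *
barpose()
p,d,c=snap("wrist","w17"); barpose()
cv2.imwrite("pics/w17c.png",cv2.resize(p[110:270,60:400],None,fx=2.3,fy=2.3,interpolation=cv2.INTER_CUBIC))
```

```text
bar stand x -88.0 y 0.3 z 130.5 yaw err -0.003 n [ 0.001 -0.007  1.   ] F [1.  9.5 1. ] t 17.8667
bar stand x -88.0 y 0.3 z 130.5 yaw err -0.002 n [ 0.    -0.007  1.   ] F [ 0.6 10.   1.1] t 17.9167
```

View pics/w17c.png

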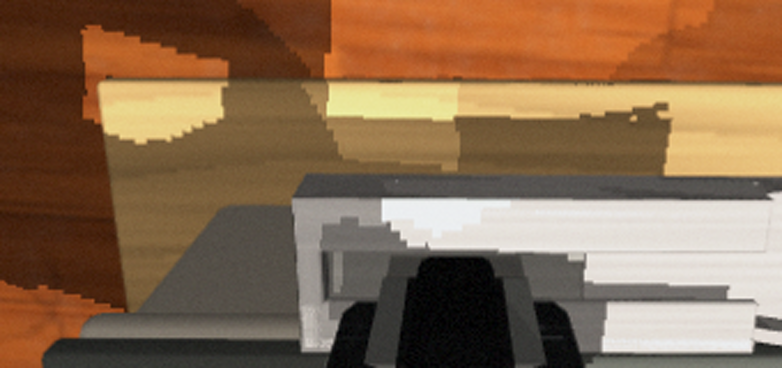

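Call:
{"op": "step_arm", "data": {
  "series": [
    {"dx":0,"dy":0,"dz":0,"wx":0,"wy":0,"wz":0,"jaw":0.005},
    {"dx":0,"dy":0,"dz":0,"wx":0,"wy":0,"wz":0,"jaw":0.03},
    {"dx":0,"dy":0,"dz":0,"wx":0,"wy":0,"wz":0,"jaw":0.045},
    {"dx":0,"dy":0,"dz":0,"wx":0,"wy":0,"wz":0,"jaw":0.045},
    {"dx":0,"dy":0,"dz":0,"wx":0,"wy":0,"wz":0,"jaw":0.045},
    {"dx":0,"dy":0,"dz":0,"wx":0,"wy":0,"wz":0,"jaw":0.045}
  ]
}}

```text
clock: 18.42
ee_pos: [0.4515, -0.0959, 0.159]
orientation: [-1.561, -0.076, 0.03]
ft_force: [0.2, -0.4, -0.8]
finger_gap: 0.525
```

Call:
{"op": "step_arm", "data": {
  "series": [
    {"dx":0,"dy":-0.02,"dz":0,"wx":0,"wy":0,"wz":0,"jaw":0.045},
    {"dx":0,"dy":-0.05,"dz":0,"wx":0,"wy":0,"wz":0,"jaw":0.045},
    {"dx":-0.01,"dy":-0.08,"dz":0,"wx":0,"wy":0,"wz":0,"jaw":0.045},
    {"dx":-0.03,"dy":-0.09,"dz":0,"wx":0,"wy":0,"wz":0,"jaw":0.045},
    {"dx":-0.03,"dy":-0.09,"dz":0,"wx":0,"wy":0,"wz":0,"jaw":0.045},
    {"dx":-0.03,"dy":-0.09,"dz":0,"wx":0,"wy":0,"wz":0,"jaw":0.045}
  ]
}}

```text
clock: 18.92
ee_pos: [0.4189, -0.0989, 0.2485]
orientation: [-1.562, -0.077, 0.028]
ft_force: [0.2, -0.9, 0.1]
finger_gap: 0.527
```

Run:
```python
from bar import *
p,d,c=snap("wrist","w18"); print(get_obs()["ee_pos"],get_obs()["ft_force"])
cv2.imwrite("pics/w18b.png",cv2.resize(p,None,fx=1.5,fy=1.5,interpolation=cv2.INTER_CUBIC))
f=1.5
print("expected knob top centre",((proj([S(-88,0,185.5)],c)+.5)*f-.5).round(1))
P=cloud(d,c)
for x,y in [(57,-60),(57,-30),(57,30),(57,70),(-48,-75),(-48,-30),(-48,30),(-48,75)]:
    u,v=np.round(proj([S(x,y,140)],c)[0]).astype(int)
    if 2<=u<510 and 2<=v<380: print(x,y,u,v,np.nanmedian(P[v-2:v+3,u-2:u+3].reshape(-1,3),0).round(4))
```

```text
[ 0.41904509 -0.09875894  0.24768384] [-0.39338895  0.55051792  0.32613936]
expected knob top centre [[387.5 367.3]]
57 -60 195 357 [ 0.4003 -0.1143  0.3327]
57 -30 226 358 [ 0.406  -0.1078  0.3267]
57 30 289 357 [ 0.405  -0.0929  0.3268]
57 70 330 357 [ 0.3985 -0.0852  0.3327]
-48 -75 170 261 [ 0.4134 -0.1343  0.273 ]
-48 -30 222 261 [ 0.4917 -0.1236  0.1399]
-48 30 293 261 [ 0.4883 -0.0632  0.1399]
-48 75 345 261 [ 0.4089 -0.0648  0.2735]
```

View pics/w18b.png

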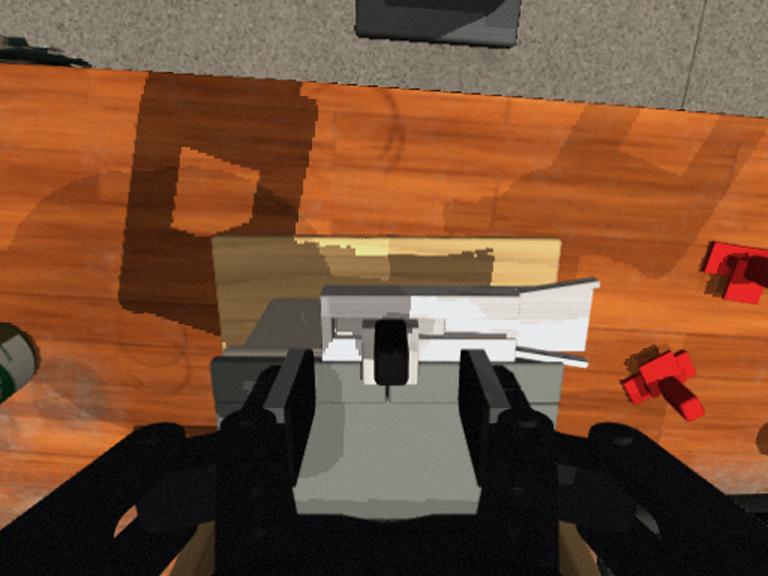

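Run:
```python
from bar import *
p,d,c=snap("top","t19"); snap("scene","s19")
cv2.imwrite("pics/t19c.png",cv2.resize(p[120:280,90:350],None,fx=3,fy=3,interpolation=cv2.INTER_CUBIC))
print(get_obs()["qvel"].round(3),get_obs()["ft_force"].round(1),get_obs()["clock"])
```

```text
[ 0.002  0.009  0.    -0.001  0.005 -0.001] [-0.2  0.2 -0.7] 19.0667
```

View pics/t19c.png

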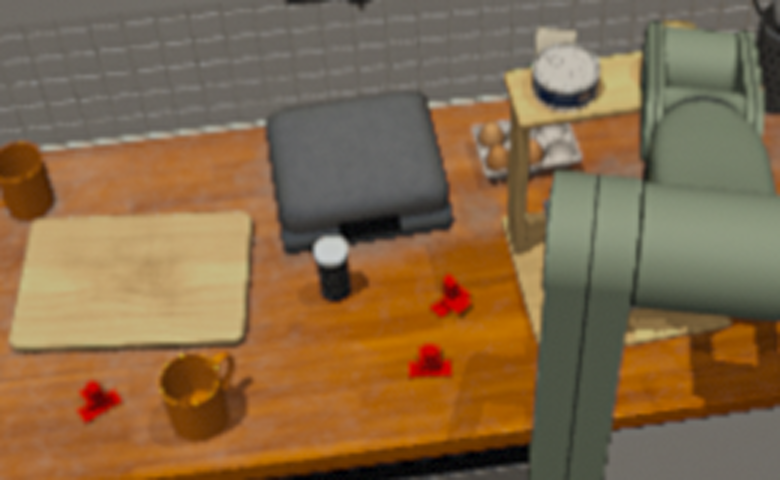

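The top view shows the pepper, cup and red look-alikes unmoved. The arm is clear of everything and still, so I'm handing in.

Run:
```python
from cell import order, get_obs
print(order.close_job(), get_obs()["clock"])
```

```text
the job is handed in; nothing more can be done
the job is handed in; nothing more can be done
```

I pressed all four rim parts down to their hard stops. Then I took the steel bar with the black knob, leaving the red look-alikes alone, and slid it in from the left, tongue towards the lid, until it met the stop. I let go, moved the arm clear and handed the job in at about 19 s of the 64 s allowed.

**Rim:** after pressing, camera depth put all four parts at 139.8–141.1 mm (140 mm is fully seated). At the end I could re-check only the two front parts, both 139.9 mm; the gripper hid the rear ones.

**Lock bar:** it met the stop with about 10 N at y ≈ +0.3 mm and x ≈ 0 mm from home. Its underside read 130.5 mm while still held, 1 mm above the track floor. After release the knob showed about 1–2 mm from its expected place, upright, with the tongue towards the lid.

**Bystanders:** the last top view shows the pepper and cup where they started. The arm hid most of the pickles jar there, but it was never approached.

**Disagreements:**
- My first position for the stand, taken from the shelf's depth outline, was about 6 mm off. I replaced it with the wrist-camera position, which also fitted the other two cameras.
- My first tilted approach to the rear brought the last joint almost to its limit (-2.557 of -2.56), so I turned the tool back before pressing.

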